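# Register an exhibit carton against the flip stop of a copy stand

## Task

Get the long carton ready for its photograph: flip the copy stand's stop flag all the way down in front of the fence, then slide the carton along the fence and press it lightly home against the flag's adjusting screw. The stop is only finger-tight on its rail, so do not push it off its setting. Leave the carton lying there, flush and square on the fence, the flag down, and do not disturb the other things.

Things in the scene. Friction and masses are not known exactly. Their poses are not given: they have to be found in the camera images.
- stand: Grey board 320 x 640 mm, top 18 mm above the table, with an aluminium fence (600 long, 24 deep, top 63 mm above the table) along its far side. Fixed; place and yaw (to 0.15 rad) vary. Origin: at table level under the middle of the fence's front face. x points away from the robot, square into the fence; y along the fence to the robot's left; z up. Board from x = -255 to +65 mm.
- stop_pivot (a point): Middle of the flip stop's pivot pin, 10 mm in front of the fence face, 77 mm above the table; the pin runs along the fence. It is on the steel carriage clamped on the fence top, which reaches 21 mm to -y, 33 mm to +y of this point. Its place along the fence varies. The clamp is finger-tight: it holds 9 N along the fence, then slides; it must not shift more than 1.5 mm.
- flag (a joint): Angle of the stop flag about the pin, rad: 0 = hanging straight down in front of the fence (end stop: fully down), 1.57 = level, pointing to the robot, 3.14 = straight up, 3.4 = leaning back over the fence (end stop). Starts up, 2.5 to 3.3. The pivot is stiff (0.06 N m, 1.5 N at the flag's end): the flag stays wherever it is left, it does not fall.
- flag_end (a point): Middle of the flag's free end, 53 mm from the pin. The flag is a flat aluminium arm square to the fence, 12 mm thick along the fence, 36 mm wide. Hanging down it spans 4 to 40 mm in front of the fence face and ends 6 mm above the board. Its outer edge (towards the robot when down, away from it when up) lies 30 mm from the pin's axis; pushing on this edge turns the flag down.
- screw_axis (a point): Where the adjusting screw's axis (along the fence) crosses the middle of the flag: with the flag down, 25 mm above the board, 22 mm in front of the fence face. The screw's flat 10 mm tip points to -y, to the carton; the carton's end meets it. It stands out 9 to 24 mm from this point, set differently in each run and not measured: it must be felt. Knurled head on the +y side, to 33 mm.
- clamp_knob (a point): Top centre of the carriage's black clamp knob, 24 mm wide: 14 mm above the pin, 22 mm behind it (away from the robot) and 23 mm to its +y side. Need not be touched.
- carton_mid (a point): Centre (half-way up) of the closed brown carton with a paper label, 62 mm (x) by 150 mm (y, the long way) by 40 mm high, 0.3 to 0.65 kg. It lies on the board before the fence, to the -y side of the stop, turned up to 0.25 rad. Sliding it takes some newtons, differing each run. Its +y end must meet the screw tip: 5 to 8 N on the stop, kept up for half a second, is right.
- scale_l: Bystander: flat white L-shaped photo scale, legs 80 mm and 20 mm wide, 5 mm thick, on the board. Origin under the middle of one leg.
- tin: Bystander: round steel tin, 61 mm wide, 29 mm high, on the board beyond the stop. Origin: centre of its underside.
- tape_roll: Bystander: roll of brown tape lying flat, 72 mm wide, 22 mm high, on the board's front part. Origin: centre of its underside.
- camera: Bystander: black camera, 42 x 112 x 77 mm, lens 30 mm long, on the table beside the stand. Origin under its body.
- tub: Bystander: lidded plastic tub, 108 x 83 x 59 mm, on the table beside the stand. Origin: centre of its underside.
- tape_measure: Bystander: grey tape measure, 64 x 34 x 60 mm, on the table beside the stand. Origin: centre of its underside.
- bottle: Bystander: white bottle, 68 mm wide, 170 mm high, on the table beside the stand. Origin: centre of its underside.

How it is judged:
By the outcome, as a careful person would: the job done as asked, in the order asked, and still so for the second after the job is handed in, with the robot touching nothing.
It also fails if it takes over 72 s, if anything falls off the work surface, if the arm or the gripper's body presses on something with over 40 N, if the wrist force passes 120 N, or if a joint passes its speed limit or range.

## Robot

A 6-joint arm with a two-finger parallel gripper is mounted at the origin on the work surface. World frame = base frame: x ahead of the robot, y to its left, z up, the work surface at z = 0. Lengths are in m, angles in degrees, forces in N, time in s.
With the tool pointing down it reaches from about 0.325 to 0.775 m from the base axis. Payload 5.5 kg.
Tool frame: the origin (TCP) lies midway between the tips of the shut fingers; the grasp point (between the pads) lies 19 mm behind it (manip.tcp_to_grasp is the distance from the TCP to the grasp point, in m); z points along the fingers, y is the direction in which the jaws open and shut (so a half turn about z gives the same grasp; the last joint's range is limited). The gripper opens to 85 mm and grips with 20 to 120 N. Pads are 22 mm wide; open, the fingers measure 114 mm over their backs; the gripper's body (76 mm by 85 mm) begins 54 mm behind the grasp point. The pads swing forward as they close: fully open they stand 13 mm farther back than shut.
Start: joints at [-68.852, 5.22, 70.514, -0, 104.267, -3.249], TCP at [0.248, -0.546, 0.231] pointing down, gripper open.
Joint ranges: [-164.24, 164.24], [-49.07, 125.15], [9.68, 141.18], [-86.29, 266.29], [3.28, 154.24], [-151.56, 151.56]. Speed limits (degrees/s): [147.25, 147.25, 172.46, 180, 180, 180].

## Interface

Orientations are given as a 3x3 rotation matrix whose columns are the frame's x, y, z axes.
In Python, from bench import manip gives the robot as it stands. The module is installed in compiled form; this text tells all that it offers.
- The arm moves only by the tool jog_arm, never from a script. Its argument "steps" is a list of rows, each an object of numbers: "wx", "wy", "wz": the turn, a rotation vector about the tool's x, y, z in degrees; "tx", "ty", "tz": the shift along the tool's x, y, z in m; "claw": the finger opening in m, from 0 to 0.0854. A call has 1 to 10 rows; each row shifts and turns the commanded pose from where the row before left it, along the tool's axes as they then stand; what a row does not reach is not made up. A row lasts 1/12 s, in which the tool goes at most 41.7 mm and 7.16 degrees, less where a joint would pass 70% of its speed; a pose out of reach is approached as far as the arm can. A call with a gripper value outside its range is refused whole. The fingers move at their own pace and stop on an object; "squeeze" is the grip in N (left out, the last holds). Time passes only in rows, so rows that do not move let the fingers close. It gives the time, the measured TCP pose, the force and the opening at its end, in the units of the state.
- manip.get_state(): the state, without advancing time (a new reading comes with each control period).
- manip.get_image(name): name is "scene" or "top" or "wrist"; returns a dict with "image" (400x640x3 uint8, blue, green, red), "fovy" (degrees; the focal length in pixels is half the picture's height over the tangent of half this angle, whatever the lens; pixels are square), "cx", "cy" (the principal point, pixels), "T" (4x4, takes a point from camera to world coordinates). Camera axes: x right, y down, z forward; pixel columns grow to the right and rows downward; lengths in m; the calibration is good to about 2 mm. A picture is of the moment at which its call begins. There is no depth.
- manip.finish_job(): hands the job in, once; it reports no verdict.
The state is a dict: "clock": time; "joint_positions": joint angles; "qd": joint speeds; "tau": joint torques, N m; "tcp_pos": TCP position; "ee_rot": TCP orientation; "contact_force": force on the tool from outside, world axes, zero at the start; "wrist_torque": the same for the moment, N m; "gripper_width": finger opening in m.
Only numpy, scipy, OpenCV 4.12 (cv2) and the standard library are available. Lean on these libraries where they do the work, as an engineer would, in place of code of your own. Each camera call takes 0.05 s, during which the arm holds its last target.

## Working session

There is one attempt and no reset: what is moved stays moved. The work goes in short steps, Python scripts to look and compute and a tool call to move; the robot and the scene stay as the last step left them, time stands still between calls to the robot, and variables do not carry over. Pictures are saved under pics/ and viewed, and the job is handed in when it is done.

Besides the shell and the picture viewer there is one more tool, called after "Emit:" as name([rows], argument=value, ...), one row to a line, values as JSON. jog_arm: Moves the arm, as the interface text tells. Its arguments: {"type":"object","properties":{"steps":{"type":"array"},"squeeze":{"type":"number"}},"required":["steps"]}

```bash
mkdir -p pics; python3 - <<'E'
from bench import manip
import cv2,numpy as np
s=manip.get_state();print(s)
for n in ("scene","top","wrist"):
    d=manip.get_image(n);cv2.imwrite(f"pics/{n}0.png",d["image"]);print(n,d["fovy"],d["cx"],d["cy"],np.round(d["T"],4).tolist())
E
```

```text
{'clock': 0.0, 'joint_positions': array([-6.88521139e+01,  5.26384673e+00,  7.05837259e+01,  4.87469298e-04,
        1.04266931e+02, -3.24892170e+00]), 'qd': array([-0.00983935, -0.10440228, -0.02597156,  0.00743256, -0.02695511,
        0.03091721]), 'tau': array([-1.11367949e-04, -4.58731842e+01, -4.18017054e+01, -1.24966100e-04,
        1.16646974e-02,  2.41652322e-05]), 'tcp_pos': array([ 0.24772529, -0.54615199,  0.23012496]), 'ee_rot': array([[ 9.10705856e-01,  4.13054881e-01, -7.13305666e-04],
       [ 4.13055479e-01, -9.10703951e-01,  1.86683970e-03],
       [ 1.21496963e-04, -1.99477666e-03, -9.99998003e-01]]), 'contact_force': array([ 0.31786908, -0.32682091,  0.94268298]), 'wrist_torque': array([0.00172426, 0.01562588, 0.00777487]), 'gripper_width': 0.08553296328783047}
scene 50.415385857011515 319.3053705615902 199.22996420031777 [[-0.1327, 0.7004, -0.7013, 1.416], [0.9911, 0.0961, -0.0916, 0.1053], [0.0032, -0.7073, -0.7069, 1.0169], [0.0, 0.0, 0.0, 1.0]]
top 42.524484550355325 310.1632833439997 197.97711334095362 [[-0.0209, -0.9826, 0.1845, 0.1915], [-0.9998, 0.0208, -0.0027, -0.0101], [-0.0012, -0.1845, -0.9828, 1.6399], [0.0, 0.0, 0.0, 1.0]]
wrist 64.04116780267822 318.622976287039 196.63054807870918 [[0.4139, -0.8655, -0.2821, 0.32], [-0.9103, -0.3944, -0.1255, -0.515], [-0.0026, 0.3087, -0.9511, 0.3721], [0.0, 0.0, 0.0, 1.0]]
```

View pics/scene0.png

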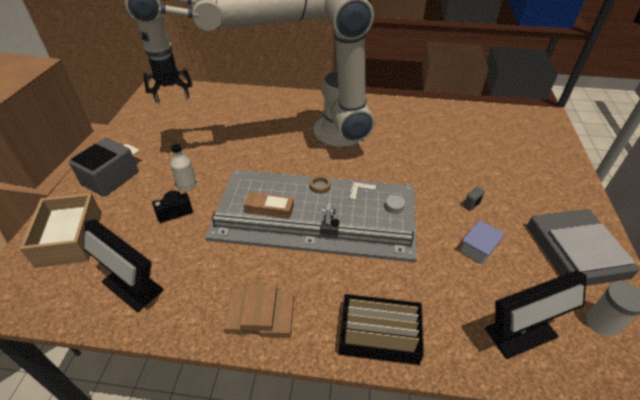

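View pics/top0.png

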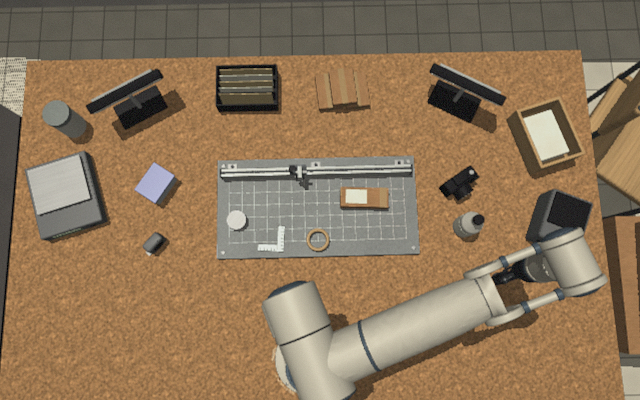

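View pics/wrist0.png

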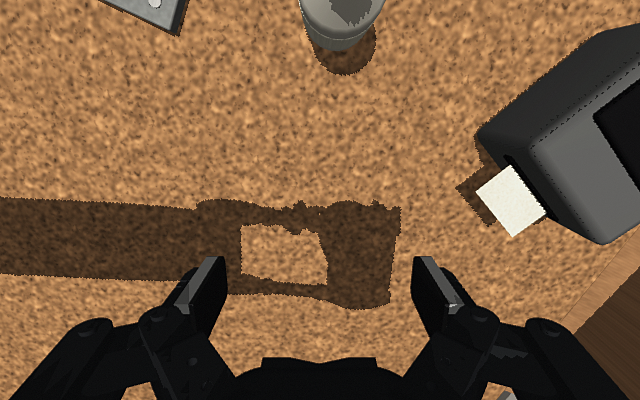

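```bash
python3 - <<'E'
import cv2
a=cv2.imread("pics/top0.png")[150:265,210:425];cv2.imwrite("pics/topc.png",cv2.resize(a,None,fx=3.7,fy=3.7,interpolation=cv2.INTER_CUBIC))
a=cv2.imread("pics/scene0.png")[165:262,205:425];cv2.imwrite("pics/scenec.png",cv2.resize(a,None,fx=3.6,fy=3.6,interpolation=cv2.INTER_CUBIC))
E
```

```text
(no output)
```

View pics/topc.png

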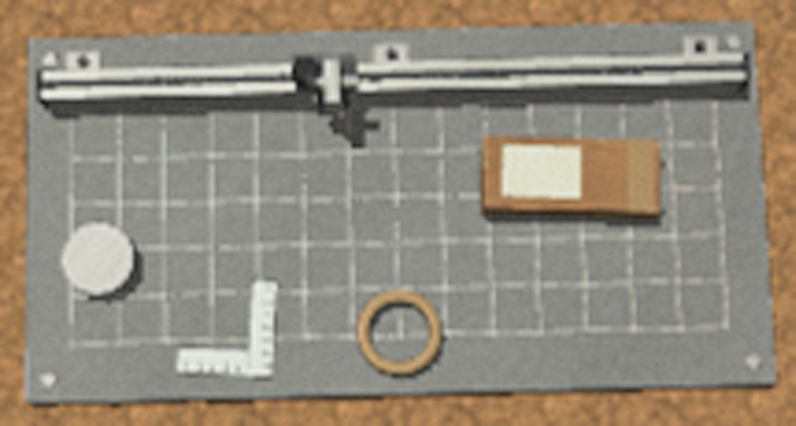

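View pics/scenec.png

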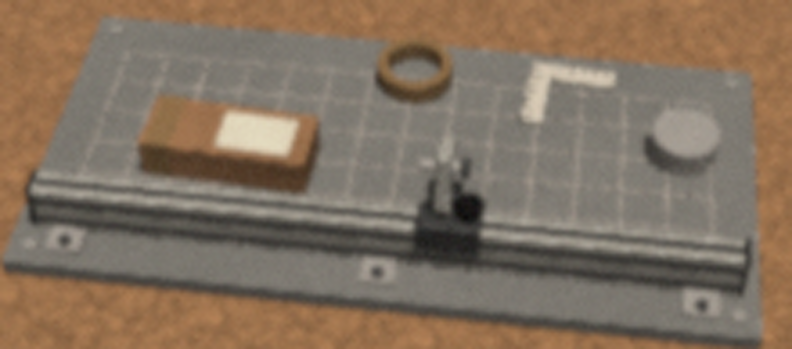

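```bash
cat > h.py <<'E'
from bench import manip
import cv2,numpy as np
from scipy.optimize import least_squares
CAL={}
def K(d): 
    f=200/np.tan(np.radians(d["fovy"])/2); return f,d["cx"],d["cy"],np.array(d["T"])
def ray(d,uv):
    f,cx,cy,T=K(d); r=T[:3,:3]@np.array([(uv[0]-cx)/f,(uv[1]-cy)/f,1]); return T[:3,3],r
def atz(d,uv,z):
    o,r=ray(d,uv); return o+r*(z-o[2])/r[2]
def proj(d,p):
    f,cx,cy,T=K(d); q=T[:3,:3].T@(np.array(p)-T[:3,3]); return np.array([f*q[0]/q[2]+cx,f*q[1]/q[2]+cy])
import pickle
def save(name,fn):
    d=manip.get_image(name); pickle.dump(d,open(fn+".pkl","wb")); cv2.imwrite(fn+".png",d["image"]); return d
def load(fn): return pickle.load(open(fn+".pkl","rb"))
def S(x,y,z,st):  # stand->world
    X,Y,a=st; return np.array([X+x*np.cos(a)-y*np.sin(a),Y+x*np.sin(a)+y*np.cos(a),z])
def inv(p,st):
    X,Y,a=st; dx,dy=p[0]-X,p[1]-Y; return np.array([dx*np.cos(a)+dy*np.sin(a),-dx*np.sin(a)+dy*np.cos(a),p[2]])
E
python3 - <<'E'
from h import *
t=save("top","pics/t1"); s=save("scene","pics/s1")
tp=lambda u,v:(u/3.7+210-.5,v/3.7+150-.5)
sp=lambda u,v:(u/3.6+205-.5,v/3.6+165-.5)
C=[(.065,.32),(.065,-.32),(-.255,-.32),(-.255,.32)]
tc=[tp(30,40),tp(752,25),tp(775,383),tp(30,402)]
sc=[sp(760,343),sp(5,268),sp(103,20),sp(748,72)]
for d,cs in((t,tc),(s,sc)):
    W=[atz(d,c,.018) for c in cs]
    r=least_squares(lambda q:np.concatenate([(S(*c,.018,q)-w)[:2] for c,w in zip(C,W)]),[.55,0,0])
    print(r.x,np.round(r.fun*1000,1)); 
    st=r.x
    if d is t: T=st
    top=tp if d is t else sp
    pts={'t':[('knob',(308,72),.091),('arm',(330,60),.13),('arm2',(330,100),.13),('cA',(485,140),.058),('cB',(660,143),.058),('cC',(660,213),.058),('cD',(484,213),.058),('roll',(400,332),.04),('tin',(98,260),.047)],
         's':[('knob',(468,207),.091),('armtip',(446,150),.13),('c1',(160,97),.058),('c2',(318,117),.058),('c3',(305,165),.058),('c4',(141,147),.058)]}['t' if d is t else 's']
    for n,uv,z in pts:
        w=atz(d,top(*uv),z); print(n,np.round(w,3),np.round(inv(w,st),3))
E
```

```text
[ 0.56412892 -0.0346969   0.00350562] [ 0.9  1.3  3.1 -2.8 -2.3 -2.5 -1.7  4.1]
knob [0.575 0.038 0.091] [0.011 0.072 0.091]
arm [0.575 0.018 0.13 ] [0.011 0.053 0.13 ]
arm2 [0.541 0.019 0.13 ] [-0.023  0.054  0.13 ]
cA [ 0.52  -0.111  0.058] [-0.044 -0.076  0.058]
cB [ 0.515 -0.259  0.058] [-0.05  -0.224  0.058]
cC [ 0.454 -0.256  0.058] [-0.11  -0.221  0.058]
cD [ 0.458 -0.108  0.058] [-0.107 -0.073  0.058]
roll [ 0.36  -0.035  0.04 ] [-0.204  0.001  0.04 ]
tin [0.426 0.219 0.047] [-0.137  0.254  0.047]
[ 0.57151379 -0.02879541  0.01369864] [-2.   5.1 -0.1 -5.   0.1 -3.9  2.   3.7]
knob [0.585 0.042 0.091] [0.014 0.07  0.091]
armtip [0.561 0.02  0.13 ] [-0.01   0.049  0.13 ]
c1 [ 0.46  -0.25   0.058] [-0.114 -0.22   0.058]
c2 [ 0.466 -0.104  0.058] [-0.106 -0.074  0.058]
c3 [ 0.526 -0.105  0.058] [-0.047 -0.076  0.058]
c4 [ 0.524 -0.251  0.058] [-0.051 -0.222  0.058]
```

Emit:
jog_arm([
  {"wz": 6.1, "tz": -0.0125},
  {"wz": 6.1, "tz": -0.0125},
  {"wz": 6.1, "tz": -0.0125},
  {"wz": 6.1, "tz": -0.0125},
  {"tx": 0.017, "ty": -0.037},
  {"tx": 0.017, "ty": -0.037},
  {"tx": 0.017, "ty": -0.037},
  {"tx": 0.017, "ty": -0.037},
  {"tx": 0.017, "ty": -0.037},
  {"tx": 0.017, "ty": -0.037},
])

```text
invalid input
```

Emit:
jog_arm([
  {"tx": 0.017, "ty": -0.037},
  {"tx": 0.017, "ty": -0.037},
  {"tx": 0.017, "ty": -0.037},
  {"tx": 0.017, "ty": -0.037},
  {"tx": 0.017, "ty": -0.037},
  {"tx": 0.017, "ty": -0.037},
  {"tx": 0.017, "ty": -0.037},
  {},
])

```text
invalid input
```

```bash
python3 - <<'E'
from h import *
d=save("wrist","pics/w1"); print(np.round(d["T"],3).tolist())
cv2.imwrite("pics/w1b.png",cv2.resize(d["image"],(800,500)))
E
```

```text
[[0.414, -0.866, -0.282, 0.32], [-0.91, -0.394, -0.126, -0.515], [-0.002, 0.309, -0.951, 0.373], [0.0, 0.0, 0.0, 1.0]]
```

View pics/w1b.png

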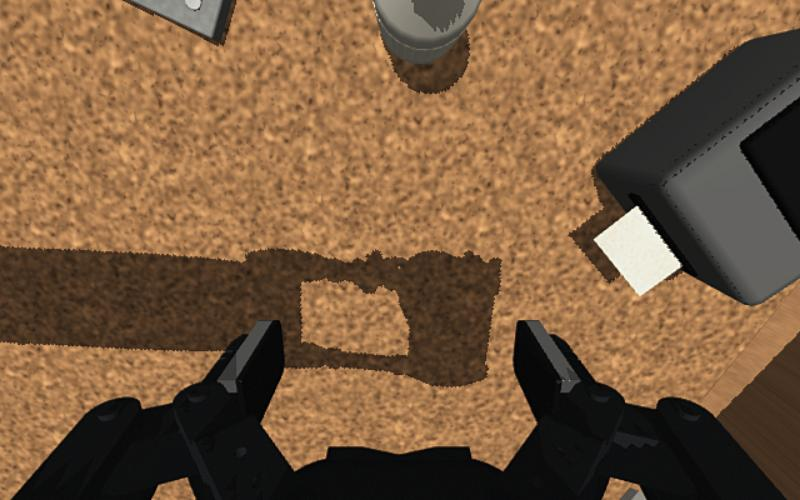

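Emit:
jog_arm([
  {"wx": 0, "wy": 0, "wz": 6.1, "tx": 0, "ty": 0, "tz": -0.0125, "claw": 0.085},
])

```text
clock: 0.38
tcp_pos: [0.2476, -0.5457, 0.2407]
ee_rot: [[0.949, 0.314, -0.002], [0.314, -0.949, 0.005], [-0.0, -0.005, -1.0]]
contact_force: [-0.5, 1.0, -0.9]
gripper_width: 0.0849
```

Emit:
jog_arm([
  {"wx": 0, "wy": 0, "wz": 6.1, "tx": 0, "ty": 0, "tz": -0.0125, "claw": 0.085},
  {"wx": 0, "wy": 0, "wz": 6.1, "tx": 0, "ty": 0, "tz": -0.0125, "claw": 0.085},
  {"wx": 0, "wy": 0, "wz": 6.1, "tx": 0, "ty": 0, "tz": -0.0125, "claw": 0.085},
  {"wx": 0, "wy": 0, "wz": 0, "tx": 0.017, "ty": -0.037, "tz": 0, "claw": 0.085},
  {"wx": 0, "wy": 0, "wz": 0, "tx": 0.017, "ty": -0.037, "tz": 0, "claw": 0.085},
  {"wx": 0, "wy": 0, "wz": 0, "tx": 0.017, "ty": -0.037, "tz": 0, "claw": 0.085},
  {"wx": 0, "wy": 0, "wz": 0, "tx": 0.017, "ty": -0.037, "tz": 0, "claw": 0.085},
  {"wx": 0, "wy": 0, "wz": 0, "tx": 0.017, "ty": -0.037, "tz": 0, "claw": 0.085},
  {"wx": 0, "wy": 0, "wz": 0, "tx": 0.017, "ty": -0.037, "tz": 0, "claw": 0.085},
  {"wx": 0, "wy": 0, "wz": 0, "tx": 0.017, "ty": -0.037, "tz": 0, "claw": 0.085},
])

```text
clock: 1.22
tcp_pos: [0.3671, -0.2856, 0.2814]
ee_rot: [[1.0, -0.0, 0.0], [-0.0, -1.0, -0.0], [0.0, 0.0, -1.0]]
contact_force: [1.3, 0.4, -0.9]
gripper_width: 0.0848
```

Emit:
jog_arm([
  {"wx": 0, "wy": 0, "wz": 0, "tx": 0.017, "ty": -0.037, "tz": 0, "claw": 0.085},
  {"wx": 0, "wy": 0, "wz": 0, "tx": 0.017, "ty": -0.037, "tz": 0, "claw": 0.085},
  {"wx": 0, "wy": 0, "wz": 0, "tx": 0.017, "ty": -0.037, "tz": 0, "claw": 0.085},
  {"wx": 0, "wy": 0, "wz": 0, "tx": 0.017, "ty": -0.037, "tz": 0, "claw": 0.085},
  {"wx": 0, "wy": 0, "wz": 0, "tx": 0.017, "ty": -0.037, "tz": 0, "claw": 0.085},
  {"wx": 0, "wy": 0, "wz": 0, "tx": 0.017, "ty": -0.037, "tz": 0, "claw": 0.085},
  {"wx": 0, "wy": 0, "wz": 0, "tx": 0, "ty": 0, "tz": 0, "claw": 0.085},
  {"wx": 0, "wy": 0, "wz": 0, "tx": 0, "ty": 0, "tz": 0, "claw": 0.085},
])

```text
clock: 1.88
tcp_pos: [0.4692, -0.0636, 0.281]
ee_rot: [[1.0, 0.005, -0.001], [0.005, -1.0, 0.0], [-0.001, -0.0, -1.0]]
contact_force: [-1.0, 0.2, 0.6]
gripper_width: 0.0852
```

```bash
python3 - <<'E'
from h import *
d=save("wrist","pics/w1"); print(np.round(d["T"],3).tolist())
cv2.imwrite("pics/w1b.png",cv2.resize(d["image"],(800,500)))
E
```

```text
[[0.006, -0.951, -0.31, 0.549], [-1.0, -0.005, -0.001, -0.064], [-0.0, 0.31, -0.951, 0.423], [0.0, 0.0, 0.0, 1.0]]
```

View pics/w1b.png

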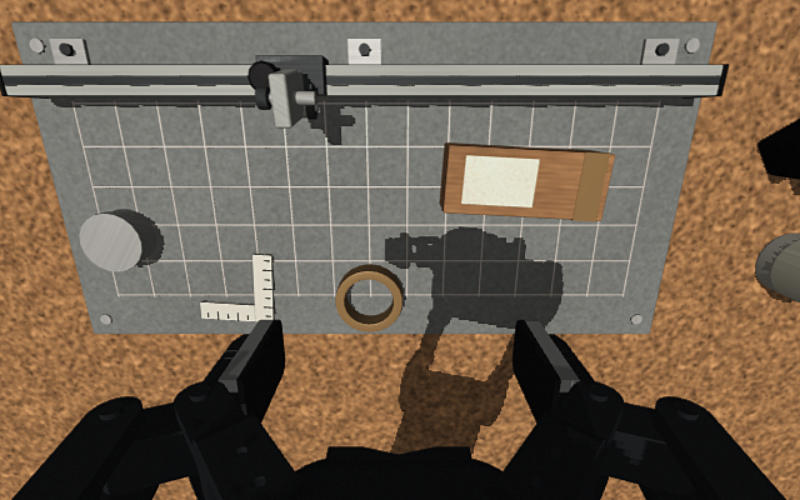

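```bash
python3 - <<'E'
import cv2
a=cv2.imread("pics/w1.png")
cv2.imwrite("pics/w1s.png",cv2.resize(a[35:125,185:305],None,fx=6.6,fy=6.6,interpolation=cv2.INTER_CUBIC))
cv2.imwrite("pics/w1c.png",cv2.resize(a[105:185,345:500],None,fx=5,fy=5,interpolation=cv2.INTER_CUBIC))
E
```

```text
(no output)
```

View pics/w1s.png

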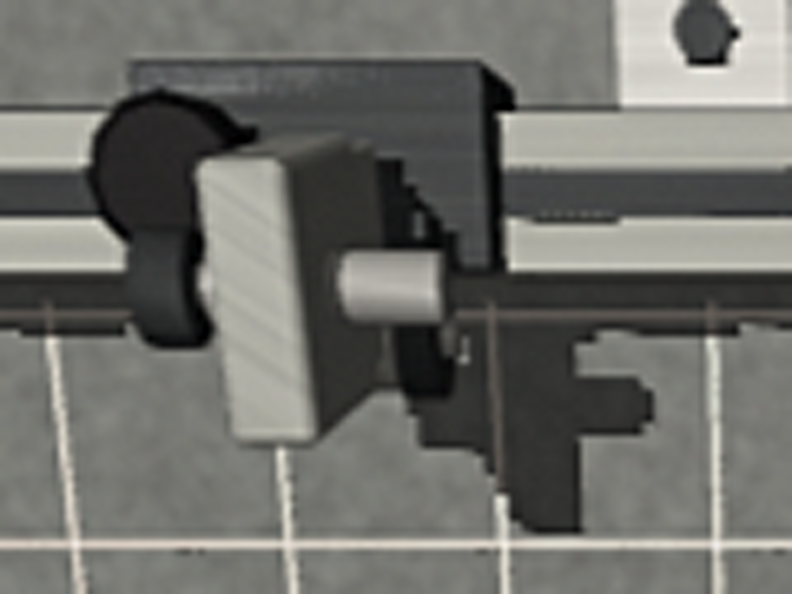

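View pics/w1c.png

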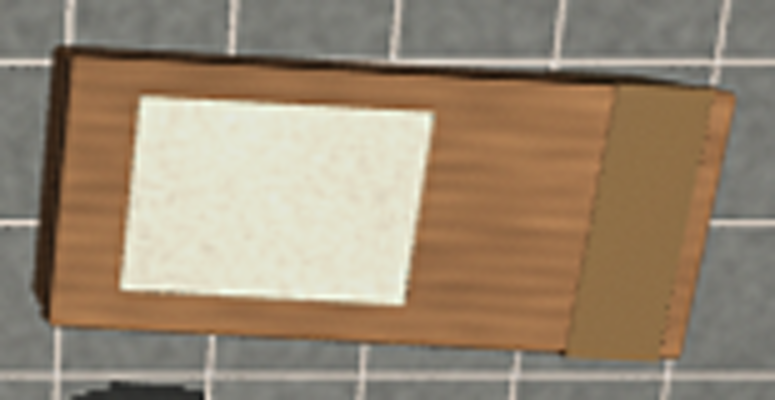

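```bash
cat > fit.py <<'E'
from h import *
d=load("pics/w1")
b=lambda u,v:(u/1.25-.1,v/1.25-.1)
cr=lambda u,v:((u+.5)/5+345-.5,(v+.5)/5+105-.5)
fl=lambda u,v:((u+.5)/6.6+185-.5,(v+.5)/6.6+35-.5)
bc=[b(13,22),b(717,22),b(649,333),b(94,334)]
C=[(.065,.32),(.065,-.32),(-.255,-.32),(-.255,.32)]
cc=[cr(72,48),cr(735,92),cr(680,357),cr(50,325)]
Cc=[(.031,.075),(.031,-.075),(-.031,-.075),(-.031,.075)]
fc=[fl(197,157),fl(285,155),fl(320,440),fl(235,440)]
def flagpts(q):
    st=q[:3];yp,th=q[3:5]
    u=np.array([-np.sin(th),-np.cos(th)]);e=np.array([-np.cos(th),np.sin(th)])
    out=[]
    for ee,y in((.03,.006),(.03,-.006),(-.006,-.006),(-.006,.006)):
        p=.053*u+ee*e; out.append(S(-.010+p[0],yp+y,.077+p[1],st))
    return out
def res(q,parts=False):
    st=q[:3]
    r=[proj(d,S(*c,.018,st))-m for c,m in zip(C,bc)]
    r+=[proj(d,p)-m for p,m in zip(flagpts(q),fc)]
    r.append(np.array([0,proj(d,S(0,.15,.063,st))[1]-b(0,96)[1]]))
    cx,cy,ca=q[5:8]
    for c,m in zip(Cc,cc):
        p=S(cx+c[0]*np.cos(ca)-c[1]*np.sin(ca),cy+c[0]*np.sin(ca)+c[1]*np.cos(ca),.058,st); r.append(proj(d,p)-m)
    return np.concatenate(r)
E
python3 - <<'E'
from fit import *
r=least_squares(res,[.567,-.03,.008,.05,2.9,-.08,-.15,.05])
print(np.round(r.x,4));print(np.round(r.fun.reshape(-1,2),1).tolist())
st=r.x[:3]
for n,uv,z in(("roll",(370,297),.04),("tin",(113,240),.047)): print(n,inv(atz(d,b(*uv),z),st))
# screw tip estimate
th,yp=r.x[4],r.x[3]
u=np.array([-np.sin(th),-np.cos(th)]);e=np.array([-np.cos(th),np.sin(th)])
p=.034*u+.012*e
for L in(.009,.015,.020,.024): print(L,proj(d,S(-.01+p[0],yp-L,.077+p[1],st)),"tip seen",fl(445,285))
s=manip.get_state();print(s['tcp_pos'],s['joint_positions'],s['clock'])
np.save("q.npy",r.x)
E
```

```text
[ 0.5639 -0.0336  0.0056  0.0507  2.999  -0.0741 -0.148  -0.0572]
[[-2.9, -0.2], [2.4, -0.2], [1.3, 1.7], [-0.6, 0.8], [-0.5, -0.8], [0.6, -0.5], [0.3, 0.8], [-0.4, 0.8], [0.0, 0.3], [-0.3, 0.5], [1.1, -0.4], [0.2, 0.4], [-1.0, -0.3]]
roll [-0.19660829 -0.0006416   0.04      ]
tin [-0.13177217  0.25039485  0.047     ]
0.009 [239.36182449  78.01734234] tip seen (252.0, 77.75757575757575)
0.015 [245.94787868  78.0170235 ] tip seen (252.0, 77.75757575757575)
0.02 [251.43633071  78.0167578 ] tip seen (252.0, 77.75757575757575)
0.024 [255.82714047  78.01654524] tip seen (252.0, 77.75757575757575)
[ 0.46887184 -0.06497942  0.28113764] [-1.19882199e+01 -1.32359090e+01  8.30331977e+01 -3.09343755e-02
  1.10227808e+02  7.78845575e+01] 1.9333
```

Emit:
jog_arm([
  {"wx": 0, "wy": 0, "wz": 0, "tx": 0.033, "ty": -0.0205, "tz": 0, "claw": 0},
  {"wx": 0, "wy": 0, "wz": 0, "tx": 0.033, "ty": -0.0205, "tz": 0, "claw": 0},
  {"wx": 0, "wy": 0, "wz": 0, "tx": 0.033, "ty": -0.0205, "tz": 0, "claw": 0},
  {"wx": 0, "wy": 0, "wz": 0, "tx": 0.033, "ty": -0.0205, "tz": 0, "claw": 0},
  {"wx": 0, "wy": 0, "wz": 0, "tx": 0, "ty": 0, "tz": 0.035, "claw": 0},
  {"wx": 0, "wy": 0, "wz": 0, "tx": 0, "ty": 0, "tz": 0.035, "claw": 0},
  {"wx": 0, "wy": 0, "wz": 0, "tx": 0, "ty": 0, "tz": 0.035, "claw": 0},
  {"wx": 0, "wy": 0, "wz": 0, "tx": 0, "ty": 0, "tz": 0.015, "claw": 0},
  {"wx": 0, "wy": 0, "wz": 0, "tx": 0, "ty": 0, "tz": 0, "claw": 0},
])

```text
clock: 2.68
tcp_pos: [0.5985, 0.0143, 0.1551]
ee_rot: [[1.0, -0.003, -0.01], [-0.003, -1.0, -0.0], [-0.01, 0.0, -1.0]]
contact_force: [-1.5, -0.3, -0.5]
gripper_width: 0.0001
```

```bash
python3 - <<'E'
from h import *
d=save("wrist","pics/w2"); print(np.round(d["T"],3).tolist())
cv2.imwrite("pics/w2b.png",cv2.resize(d["image"],(800,500)))
E
```

```text
[[-0.002, -0.948, -0.318, 0.679], [-1.0, 0.002, 0.001, 0.013], [-0.0, 0.318, -0.948, 0.296], [0.0, 0.0, 0.0, 1.0]]
```

View pics/w2b.png

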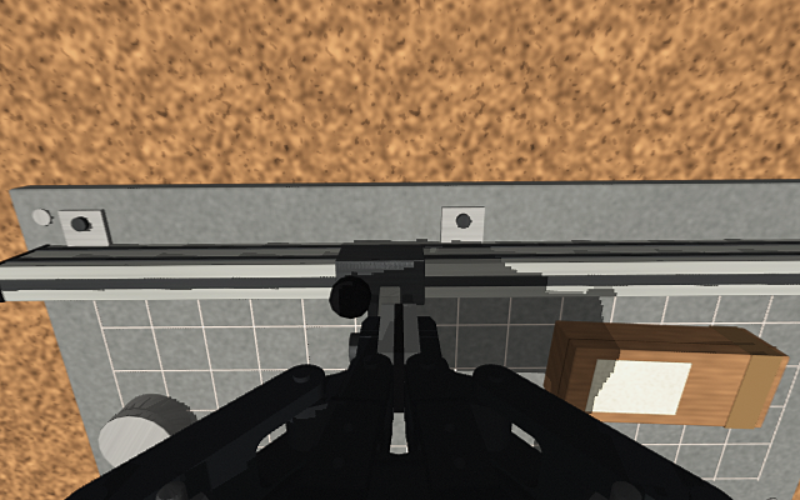

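Emit:
jog_arm([
  {"wx": 0, "wy": 0, "wz": 0, "tx": 0, "ty": 0, "tz": 0.017, "claw": 0},
  {"wx": 0, "wy": 0, "wz": 0, "tx": 0, "ty": 0, "tz": 0.017, "claw": 0},
  {"wx": 0, "wy": 0, "wz": 0, "tx": 0, "ty": 0, "tz": 0, "claw": 0},
  {"wx": 0, "wy": 0, "wz": 0, "tx": 0, "ty": 0, "tz": 0, "claw": 0},
])

```text
clock: 3.07
tcp_pos: [0.6011, 0.0155, 0.1289]
ee_rot: [[1.0, -0.001, 0.001], [-0.001, -1.0, -0.0], [0.001, 0.0, -1.0]]
contact_force: [-0.2, -0.5, 0.9]
gripper_width: -0.0001
```

```bash
python3 - <<'E'
from h import *
d=save("scene","pics/s2"); a=d["image"][175:245,280:390]
cv2.imwrite("pics/s2b.png",cv2.resize(a,None,fx=7,fy=7,interpolation=cv2.INTER_CUBIC))
print(manip.get_state()['tcp_pos'],manip.get_state()['contact_force'])
E
```

```text
[0.6015628  0.01568725 0.12974568] [ 1.56350982 -0.16460351  0.78248858]
```

View pics/s2b.png

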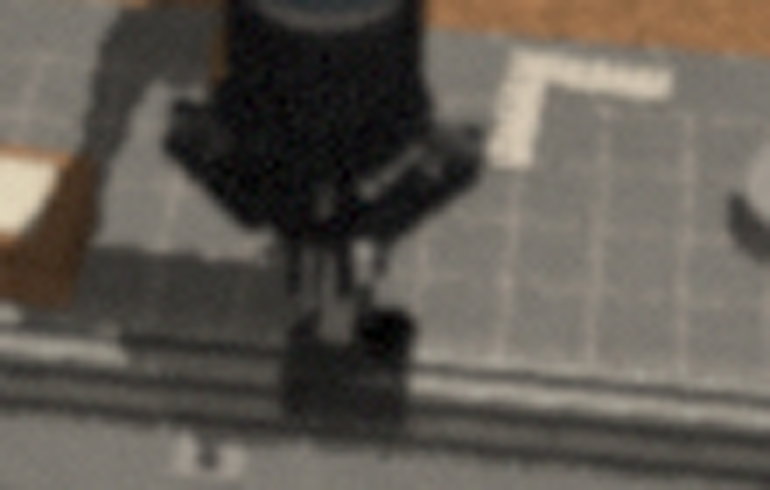

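Emit:
jog_arm([
  {"wx": 0, "wy": 0, "wz": 0, "tx": 0, "ty": -0.001, "tz": 0.008, "claw": 0},
  {"wx": 0, "wy": 0, "wz": 0, "tx": -0.0115, "ty": 0, "tz": 0, "claw": 0},
  {"wx": 0, "wy": 0, "wz": 0, "tx": -0.011, "ty": 0, "tz": -0.004, "claw": 0},
  {"wx": 0, "wy": 0, "wz": 0, "tx": -0.01, "ty": 0, "tz": -0.003, "claw": 0},
  {"wx": 0, "wy": 0, "wz": 0, "tx": -0.0105, "ty": 0, "tz": 0.001, "claw": 0},
  {"wx": 0, "wy": 0, "wz": 0, "tx": -0.0105, "ty": 0, "tz": 0.0015, "claw": 0},
  {"wx": 0, "wy": 0, "wz": 0, "tx": -0.007, "ty": 0, "tz": 0.003, "claw": 0},
  {"wx": 0, "wy": 0, "wz": 0, "tx": -0.0065, "ty": 0, "tz": 0.004, "claw": 0},
  {"wx": 0, "wy": 0, "wz": 0, "tx": 0, "ty": 0, "tz": 0, "claw": 0},
])

```text
clock: 3.87
tcp_pos: [0.533, 0.0176, 0.1169]
ee_rot: [[1.0, -0.0, -0.0], [-0.0, -1.0, 0.0], [-0.0, -0.0, -1.0]]
contact_force: [-0.7, -0.3, 2.0]
gripper_width: -0.0
```

```bash
python3 - <<'E'
from h import *
d=save("scene","pics/s3"); a=d["image"][175:245,280:390]
cv2.imwrite("pics/s3b.png",cv2.resize(a,None,fx=7,fy=7,interpolation=cv2.INTER_CUBIC))
d=save("wrist","pics/w3")
print(manip.get_state()['tcp_pos'],manip.get_state()['contact_force'])
E
```

```text
[0.53386502 0.0175796  0.1167594 ] [-0.134231    0.51606931  0.66330256]
```

View pics/s3b.png

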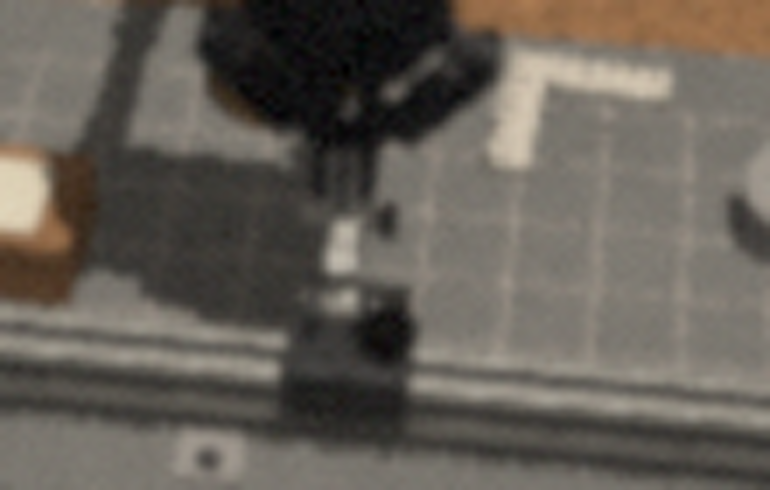

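View pics/w3.png

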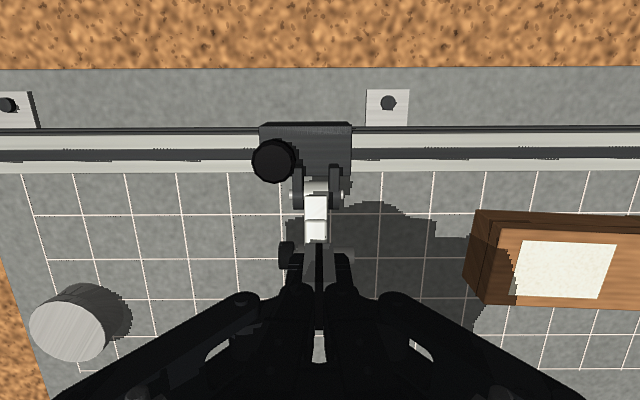

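Emit:
jog_arm([
  {"wx": 0, "wy": 0, "wz": 0, "tx": -0.011, "ty": 0, "tz": 0.01, "claw": 0},
  {"wx": 0, "wy": 0, "wz": 0, "tx": -0.0085, "ty": 0, "tz": 0.006, "claw": 0},
  {"wx": 0, "wy": 0, "wz": 0, "tx": -0.0085, "ty": 0, "tz": 0.006, "claw": 0},
  {"wx": 0, "wy": 0, "wz": 0, "tx": -0.005, "ty": 0, "tz": 0.011, "claw": 0},
  {"wx": 0, "wy": 0, "wz": 0, "tx": -0.005, "ty": 0, "tz": 0.0105, "claw": 0},
  {"wx": 0, "wy": 0, "wz": 0, "tx": 0.002, "ty": 0, "tz": 0.011, "claw": 0},
  {"wx": 0, "wy": 0, "wz": 0, "tx": 0.002, "ty": 0, "tz": 0.0105, "claw": 0},
  {"wx": 0, "wy": 0, "wz": 0, "tx": 0.004, "ty": 0, "tz": 0.008, "claw": 0},
  {"wx": 0, "wy": 0, "wz": 0, "tx": 0.005, "ty": 0, "tz": 0.006, "claw": 0},
  {"wx": 0, "wy": 0, "wz": 0, "tx": 0, "ty": 0, "tz": 0, "claw": 0},
])

```text
clock: 4.8
tcp_pos: [0.5091, 0.0175, 0.0359]
ee_rot: [[1.0, -0.0, -0.002], [-0.0, -1.0, 0.0], [-0.002, -0.0, -1.0]]
contact_force: [0.2, 0.1, 0.1]
gripper_width: -0.0
```

```bash
python3 - <<'E'
from h import *
d=save("scene","pics/s4"); a=d["image"][175:245,280:390]
cv2.imwrite("pics/s4b.png",cv2.resize(a,None,fx=7,fy=7,interpolation=cv2.INTER_CUBIC))
d=save("wrist","pics/w4")
print(manip.get_state()['tcp_pos'],manip.get_state()['contact_force'])
E
```

```text
[0.50925322 0.01752142 0.0374804 ] [-0.58851012  0.56779867  0.82714089]
```

View pics/w4.png

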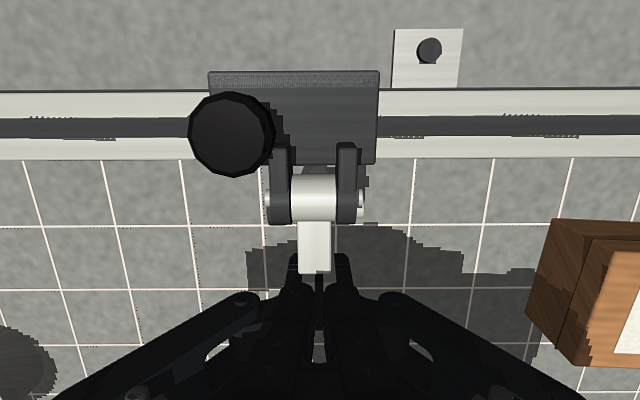

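Emit:
jog_arm([
  {"wx": 0, "wy": 0, "wz": 0, "tx": 0.001, "ty": 0, "tz": 0, "claw": 0},
  {"wx": 0, "wy": 0, "wz": 0, "tx": 0.001, "ty": 0, "tz": 0, "claw": 0},
  {"wx": 0, "wy": 0, "wz": 0, "tx": 0.001, "ty": 0, "tz": 0, "claw": 0},
  {"wx": 0, "wy": 0, "wz": 0, "tx": 0, "ty": 0, "tz": 0, "claw": 0},
])

```text
clock: 5.23
tcp_pos: [0.5113, 0.0175, 0.0374]
ee_rot: [[1.0, -0.0, -0.002], [-0.0, -1.0, 0.0], [-0.002, -0.0, -1.0]]
contact_force: [-2.9, 0.1, -0.5]
gripper_width: -0.0001
```

Emit:
jog_arm([
  {"wx": 0, "wy": 0, "wz": 0, "tx": 0.001, "ty": 0, "tz": 0, "claw": 0},
  {"wx": 0, "wy": 0, "wz": 0, "tx": 0.001, "ty": 0, "tz": 0, "claw": 0},
  {"wx": 0, "wy": 0, "wz": 0, "tx": 0, "ty": 0, "tz": 0, "claw": 0},
])

```text
clock: 5.48
tcp_pos: [0.5135, 0.0175, 0.0374]
ee_rot: [[1.0, -0.0, -0.001], [-0.0, -1.0, -0.0], [-0.001, 0.0, -1.0]]
contact_force: [-3.9, -0.4, -3.5]
gripper_width: 0.0001
```

Emit:
jog_arm([
  {"wx": 0, "wy": 0, "wz": 0, "tx": 0.001, "ty": 0, "tz": 0, "claw": 0},
  {"wx": 0, "wy": 0, "wz": 0, "tx": 0.001, "ty": 0, "tz": 0, "claw": 0},
  {"wx": 0, "wy": 0, "wz": 0, "tx": 0, "ty": 0, "tz": 0, "claw": 0},
])

```text
clock: 5.73
tcp_pos: [0.514, 0.0175, 0.0372]
ee_rot: [[1.0, -0.0, -0.005], [-0.0, -1.0, -0.0], [-0.005, 0.0, -1.0]]
contact_force: [-10.9, 0.5, 0.1]
gripper_width: -0.0001
```

Emit:
jog_arm([
  {"wx": 0, "wy": 0, "wz": 0, "tx": 0.001, "ty": 0, "tz": 0, "claw": 0},
  {"wx": 0, "wy": 0, "wz": 0, "tx": 0, "ty": 0, "tz": 0, "claw": 0},
  {"wx": 0, "wy": 0, "wz": 0, "tx": 0, "ty": 0, "tz": 0, "claw": 0},
])

```text
clock: 5.98
tcp_pos: [0.514, 0.0175, 0.0371]
ee_rot: [[1.0, -0.0, -0.007], [-0.0, -1.0, -0.0], [-0.007, 0.0, -1.0]]
contact_force: [-15.4, 0.1, 2.6]
gripper_width: 0.0001
```

```bash
python3 - <<'E'
from h import *
d=save("wrist","pics/w5")
cv2.imwrite("pics/w5b.png",cv2.resize(d["image"][120:300,200:440],None,fx=3,fy=3,interpolation=cv2.INTER_CUBIC))
print(manip.get_state()['tcp_pos'],manip.get_state()['contact_force'])
E
```

```text
[0.51397723 0.01753044 0.03706566] [-14.97476857  -0.6792749    1.3837948 ]
```

View pics/w5b.png

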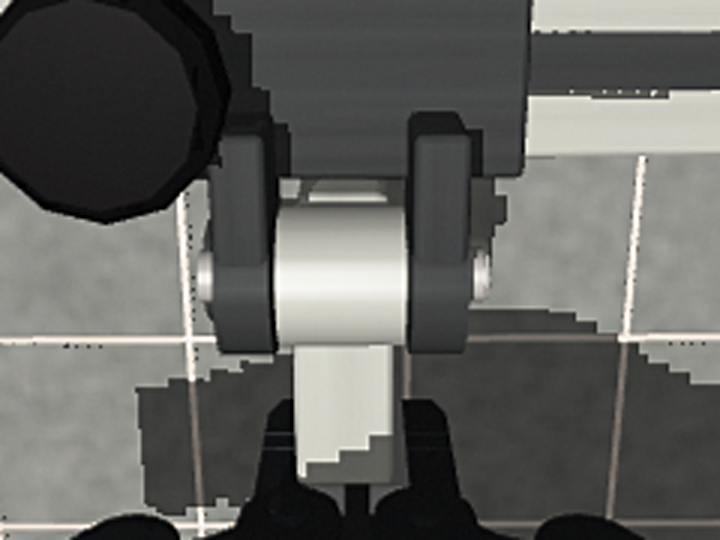

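Emit:
jog_arm([
  {"wx": 0, "wy": 0, "wz": 0, "tx": -0.003, "ty": 0, "tz": 0, "claw": 0},
  {"wx": 0, "wy": 0, "wz": 0, "tx": -0.027, "ty": 0, "tz": 0, "claw": 0},
  {"wx": 0, "wy": 0, "wz": 0, "tx": -0.02, "ty": 0, "tz": -0.035, "claw": 0},
  {"wx": 0, "wy": 0, "wz": -0.3, "tx": -0.01, "ty": 0, "tz": -0.038, "claw": 0},
  {"wx": 0, "wy": 0, "wz": 0, "tx": -0.005, "ty": 0.04, "tz": -0.01, "claw": 0.0854},
  {"wx": 0, "wy": 0, "wz": 0, "tx": -0.005, "ty": 0.04, "tz": 0, "claw": 0.0854},
  {"wx": 0, "wy": 0, "wz": 0, "tx": -0.005, "ty": 0.04, "tz": 0, "claw": 0.0854},
  {"wx": 0, "wy": 0, "wz": 0, "tx": -0.005, "ty": 0.04, "tz": 0, "claw": 0.0854},
  {"wx": 0, "wy": 0, "wz": 0, "tx": -0.005, "ty": 0.04, "tz": 0, "claw": 0.0854},
  {"wx": 0, "wy": 0, "wz": 0, "tx": 0, "ty": 0, "tz": 0, "claw": 0.0854},
])

```text
clock: 6.87
tcp_pos: [0.4327, -0.1893, 0.1222]
ee_rot: [[1.0, -0.002, 0.004], [-0.002, -1.0, -0.005], [0.004, 0.005, -1.0]]
contact_force: [-0.3, -0.4, 0.3]
gripper_width: 0.0725
```

```bash
python3 - <<'E'
from h import *
d=save("wrist","pics/w6")
q=np.load("q.npy");print(manip.get_state()['tcp_pos'],inv(manip.get_state()['tcp_pos'],q[:3]),manip.get_state()['contact_force'],manip.get_state()['gripper_width'])
E
```

```text
[ 0.43321502 -0.18629868  0.12205923] [-0.13153434 -0.15197669  0.12205923] [ 0.53580395 -0.39300352  0.40048275] 0.07882146951849488
```

View pics/w6.png

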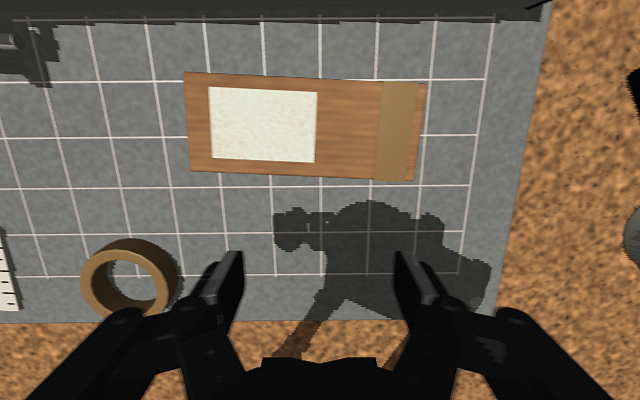

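```bash
python3 - <<'E'
from h import *
d=load("pics/w6");q=np.load("q.npy")[:3]
for uv,z in(((190,172),.058),((415,181),.058),((183,72),.058),((427,84),.058)): print(np.round(inv(atz(d,uv,z),q),4))
# fence front bottom edge? grid line angle at board: line v=187 left..185 right
a=atz(d,(0,81.5),.018);b=atz(d,(487,79),.018);print(np.arctan2(-(b-a)[0]*-1,-(b-a)[1]), a,b)
s=manip.get_state();print(s['ee_rot'])
E
```

```text
[-0.1018 -0.0718  0.058 ]
[-0.1091 -0.221   0.058 ]
[-0.0402 -0.0755  0.058 ]
[-0.048  -0.2231  0.058 ]
0.004316397895193713 [0.52018167 0.0389344  0.018     ] [ 0.5217015  -0.31316989  0.018     ]
[[ 9.99993586e-01 -8.13650311e-04  3.48786425e-03]
 [-8.05056110e-04 -9.99996638e-01 -2.46472596e-03]
 [ 3.48985795e-03  2.46190222e-03 -9.99990880e-01]]
```

Emit:
jog_arm([
  {"wx": 0, "wy": 0, "wz": 0, "tx": 0, "ty": -0.002, "tz": 0.034, "claw": 0.0854},
  {"wx": 0, "wy": 0, "wz": 0, "tx": 0, "ty": 0, "tz": 0.034, "claw": 0.0854},
  {"wx": 0, "wy": 0, "wz": 0, "tx": 0, "ty": 0, "tz": 0.032, "claw": 0.0854},
  {"wx": 0, "wy": 0, "wz": 0, "tx": 0, "ty": 0, "tz": 0, "claw": 0.0854},
  {"wx": 0, "wy": 0, "wz": 0, "tx": 0, "ty": 0, "tz": 0, "claw": 0.0854},
])

```text
clock: 7.33
tcp_pos: [0.4326, -0.1793, 0.0202]
ee_rot: [[1.0, 0.006, -0.002], [0.006, -1.0, 0.001], [-0.002, -0.001, -1.0]]
contact_force: [-0.0, 0.2, 0.8]
gripper_width: 0.0852
```

```bash
python3 - <<'E'
from h import *
d=save("wrist","pics/w7")
q=np.load("q.npy");s=manip.get_state();print(s['tcp_pos'],inv(s['tcp_pos'],q[:3]),s['contact_force'],s['ee_rot'])
E
```

```text
[ 0.43390971 -0.18012477  0.02236007] [-0.13080486 -0.1458068   0.02236007] [0.29525294 0.04481606 0.09795027] [[ 9.99978619e-01  6.30316613e-03  1.74117819e-03]
 [ 6.30410529e-03 -9.99979986e-01 -5.34421160e-04]
 [ 1.73777480e-03  5.45386305e-04 -9.99998341e-01]]
```

View pics/w7.png

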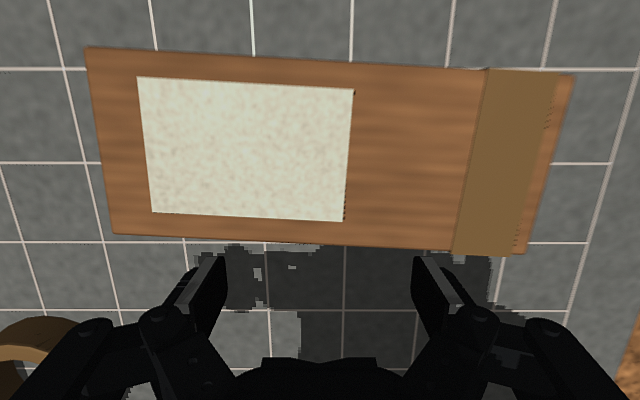

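Emit:
jog_arm([
  {"wx": 0, "wy": 0, "wz": 0, "tx": 0.006, "ty": 0, "tz": 0, "claw": 0.0854},
  {"wx": 0, "wy": 0, "wz": 0, "tx": 0.005, "ty": 0, "tz": 0, "claw": 0.0854},
  {"wx": 0, "wy": 0, "wz": 0, "tx": 0.005, "ty": 0, "tz": 0, "claw": 0.0854},
  {"wx": 0, "wy": 0, "wz": 0, "tx": 0.005, "ty": 0, "tz": 0, "claw": 0.0854},
  {"wx": 0, "wy": 0, "wz": 0, "tx": 0.005, "ty": 0, "tz": 0, "claw": 0.0854},
  {"wx": 0, "wy": 0, "wz": 0, "tx": 0.005, "ty": 0, "tz": 0, "claw": 0.0854},
  {"wx": 0, "wy": 0, "wz": 0, "tx": 0.005, "ty": 0, "tz": 0, "claw": 0.0854},
  {"wx": 0, "wy": 0, "wz": 0, "tx": 0.005, "ty": 0, "tz": 0, "claw": 0.0854},
  {"wx": 0, "wy": 0, "wz": 0, "tx": 0.005, "ty": 0, "tz": 0, "claw": 0.0854},
  {"wx": 0, "wy": 0, "wz": 0, "tx": 0.005, "ty": 0, "tz": 0, "claw": 0.0854},
])

```text
clock: 8.22
tcp_pos: [0.4843, -0.1803, 0.0206]
ee_rot: [[1.0, 0.005, -0.0], [0.005, -1.0, 0.0], [-0.0, -0.0, -1.0]]
contact_force: [-3.8, 0.3, 2.3]
gripper_width: 0.0854
```

Emit:
jog_arm([
  {"wx": 0, "wy": 0, "wz": 0, "tx": 0.002, "ty": 0, "tz": 0, "claw": 0.0854},
  {"wx": 0, "wy": 0, "wz": 0, "tx": 0.002, "ty": 0, "tz": 0, "claw": 0.0854},
  {"wx": 0, "wy": 0, "wz": 0, "tx": 0.001, "ty": 0, "tz": 0, "claw": 0.0854},
  {"wx": 0, "wy": 0, "wz": 0, "tx": 0, "ty": 0, "tz": 0, "claw": 0.0854},
])

```text
clock: 8.55
tcp_pos: [0.4891, -0.1802, 0.0206]
ee_rot: [[1.0, 0.005, 0.0], [0.005, -1.0, 0.0], [0.0, -0.0, -1.0]]
contact_force: [-1.1, -0.6, 0.5]
gripper_width: 0.0855
```

Emit:
jog_arm([
  {"wx": 0, "wy": 0, "wz": 0, "tx": 0.001, "ty": 0, "tz": 0, "claw": 0.0854},
  {"wx": 0, "wy": 0, "wz": 0, "tx": 0.001, "ty": 0, "tz": 0, "claw": 0.0854},
  {"wx": 0, "wy": 0, "wz": 0, "tx": 0.001, "ty": 0, "tz": 0, "claw": 0.0854},
])

```text
clock: 8.8
tcp_pos: [0.4918, -0.1802, 0.0206]
ee_rot: [[1.0, 0.005, -0.0], [0.005, -1.0, 0.0], [-0.0, -0.0, -1.0]]
contact_force: [-2.8, -0.0, 0.1]
gripper_width: 0.0855
```

Emit:
jog_arm([
  {"wx": 0, "wy": 0, "wz": 0, "tx": 0.001, "ty": 0, "tz": 0, "claw": 0.0854},
  {"wx": 0, "wy": 0, "wz": 0, "tx": 0.001, "ty": 0, "tz": 0, "claw": 0.0854},
  {"wx": 0, "wy": 0, "wz": 0, "tx": 0, "ty": 0, "tz": 0, "claw": 0.0854},
])

```text
clock: 9.05
tcp_pos: [0.4929, -0.1802, 0.0206]
ee_rot: [[1.0, 0.005, -0.003], [0.005, -1.0, 0.0], [-0.003, -0.0, -1.0]]
contact_force: [-7.3, 0.2, 3.4]
gripper_width: 0.0852
```

Emit:
jog_arm([
  {"wx": 0, "wy": 0, "wz": 0, "tx": 0.001, "ty": 0, "tz": 0, "claw": 0.0854},
  {"wx": 0, "wy": 0, "wz": 0, "tx": 0.001, "ty": 0, "tz": 0, "claw": 0.0854},
  {"wx": 0, "wy": 0, "wz": 0, "tx": 0, "ty": 0, "tz": 0, "claw": 0.0854},
])

```text
clock: 9.3
tcp_pos: [0.4928, -0.1802, 0.0207]
ee_rot: [[1.0, 0.005, -0.008], [0.005, -1.0, 0.001], [-0.008, -0.001, -1.0]]
contact_force: [-17.7, 0.9, 10.2]
gripper_width: 0.0854
```

```bash
python3 - <<'E'
from h import *
d=save("wrist","pics/w8")
q=np.load("q.npy");s=manip.get_state();print(s['tcp_pos'],inv(s['tcp_pos'],q[:3]),s['contact_force'],s['wrist_torque'],s['ee_rot'])
E
```

```text
[ 0.49279336 -0.18021942  0.02065558] [-0.07192267 -0.14623342  0.02065558] [-16.96912023   2.12142633   9.90475178] [0.10774801 2.4226038  0.13772394] [[ 9.99957837e-01  4.97256413e-03 -7.71999274e-03]
 [ 4.97783831e-03 -9.99987390e-01  6.64119649e-04]
 [-7.71659302e-03 -7.02520524e-04 -9.99969980e-01]]
```

View pics/w8.png

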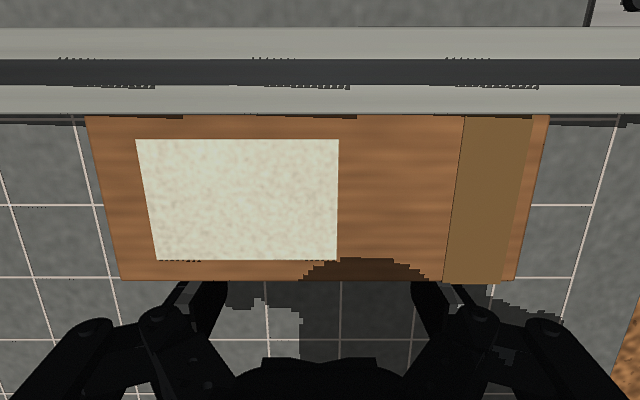

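Emit:
jog_arm([
  {"wx": 0, "wy": 0, "wz": 0, "tx": -0.005, "ty": 0, "tz": 0, "claw": 0.0854},
  {"wx": 0, "wy": 0, "wz": 0, "tx": -0.02, "ty": 0, "tz": 0, "claw": 0.0854},
  {"wx": 0, "wy": 0, "wz": 0, "tx": 0, "ty": 0, "tz": -0.035, "claw": 0.0854},
  {"wx": 0, "wy": 0, "wz": 0, "tx": 0, "ty": 0, "tz": -0.035, "claw": 0.0854},
  {"wx": 0, "wy": 0, "wz": -7, "tx": 0, "ty": 0, "tz": -0.03, "claw": 0.024},
  {"wx": 0, "wy": 0, "wz": -7, "tx": 0, "ty": 0, "tz": -0.01, "claw": 0.024},
  {"wx": 0, "wy": 0, "wz": -7, "tx": 0, "ty": 0, "tz": 0, "claw": 0.024},
  {"wx": 0, "wy": 0, "wz": -7, "tx": 0, "ty": 0, "tz": 0, "claw": 0.024},
  {"wx": 0, "wy": 0, "wz": -7, "tx": 0, "ty": 0, "tz": 0, "claw": 0.024},
  {"wx": 0, "wy": 0, "wz": -7, "tx": 0, "ty": 0, "tz": 0, "claw": 0.024},
])

```text
clock: 10.18
tcp_pos: [0.4716, -0.1804, 0.1311]
ee_rot: [[0.735, 0.678, 0.002], [0.678, -0.735, -0.0], [0.001, 0.002, -1.0]]
contact_force: [0.1, -0.6, -0.0]
gripper_width: 0.0239
```

Emit:
jog_arm([
  {"wx": 0, "wy": 0, "wz": -7, "tx": 0, "ty": 0, "tz": 0, "claw": 0.024},
  {"wx": 0, "wy": 0, "wz": -7, "tx": 0, "ty": 0, "tz": 0, "claw": 0.024},
  {"wx": 0, "wy": 0, "wz": -7, "tx": 0, "ty": 0, "tz": 0, "claw": 0.024},
  {"wx": 0, "wy": 0, "wz": -7, "tx": 0, "ty": 0, "tz": 0, "claw": 0.024},
  {"wx": 0, "wy": 0, "wz": -7, "tx": 0, "ty": 0, "tz": 0, "claw": 0.024},
  {"wx": 0, "wy": 0, "wz": -7, "tx": 0, "ty": 0, "tz": 0, "claw": 0.024},
  {"wx": 0, "wy": 0, "wz": -6, "tx": 0, "ty": 0, "tz": 0, "claw": 0.024},
  {"wx": 0, "wy": 0, "wz": 0, "tx": -0.03, "ty": 0.02, "tz": 0, "claw": 0.024},
  {"wx": 0, "wy": 0, "wz": 0, "tx": -0.03, "ty": 0.02, "tz": 0, "claw": 0.024},
  {"wx": 0, "wy": 0, "wz": 0, "tx": -0.03, "ty": 0.02, "tz": 0, "claw": 0.024},
])

```text
clock: 11.02
tcp_pos: [0.5327, -0.2709, 0.1311]
ee_rot: [[-0.006, 1.0, 0.002], [1.0, 0.006, -0.001], [-0.001, 0.002, -1.0]]
contact_force: [-0.2, -0.1, 0.6]
gripper_width: 0.0239
```

Emit:
jog_arm([
  {"wx": 0, "wy": 0, "wz": 0, "tx": -0.01, "ty": 0.006, "tz": 0, "claw": 0.024},
  {"wx": 0, "wy": 0, "wz": 0, "tx": 0, "ty": 0, "tz": 0, "claw": 0.024},
  {"wx": 0, "wy": 0, "wz": 0, "tx": 0, "ty": 0, "tz": 0, "claw": 0.024},
])

```text
clock: 11.27
tcp_pos: [0.5376, -0.2802, 0.1302]
ee_rot: [[-0.005, 1.0, -0.0], [1.0, 0.005, 0.001], [0.001, -0.0, -1.0]]
contact_force: [-0.0, 1.2, 0.7]
gripper_width: 0.0242
```

```bash
python3 - <<'E'
from h import *
d=save("wrist","pics/w9"); t=save("top","pics/t9")
q=np.load("q.npy")[:3];s=manip.get_state();print(s['tcp_pos'],inv(s['tcp_pos'],q),s['contact_force'],s['gripper_width'],s['ee_rot'])
d8=load("pics/w8")
for uv in((121,281),(514,279),(84,115),(550,115)):print(inv(atz(d8,uv,.058),q))
cv2.imwrite("pics/t9c.png",cv2.resize(t["image"][150:265,210:425],None,fx=3.7,fy=3.7,interpolation=cv2.INTER_CUBIC))
E
```

```text
[ 0.53732732 -0.27919827  0.13090568] [-0.02794744 -0.24546178  0.13090568] [ 0.90396274  1.17434381 -0.23280052] 0.02426688253007923 [[-5.73864799e-03  9.99983446e-01  4.17990269e-04]
 [ 9.99983464e-01  5.73849123e-03  3.75272527e-04]
 [ 3.72867681e-04  4.20136915e-04 -9.99999842e-01]]
[-0.05967059 -0.07318665  0.058     ]
[-0.05866199 -0.22054947  0.058     ]
[ 0.0009095  -0.07333462  0.058     ]
[ 0.0009665 -0.2203506  0.058    ]
```

View pics/w9.png

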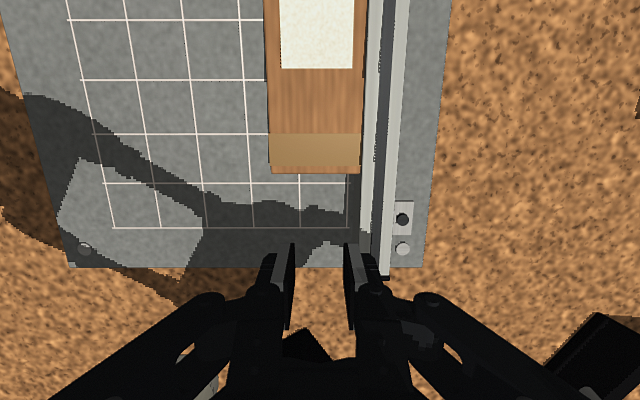

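Emit:
jog_arm([
  {"wx": 0, "wy": 0, "wz": 0, "tx": 0, "ty": -0.005, "tz": 0.03, "claw": 0.024},
  {"wx": 0, "wy": 0, "wz": 0, "tx": 0, "ty": 0, "tz": 0.035, "claw": 0.024},
  {"wx": 0, "wy": 0, "wz": 0, "tx": 0, "ty": 0, "tz": 0.035, "claw": 0.024},
  {"wx": 0, "wy": 0, "wz": 0, "tx": 0.003, "ty": 0, "tz": 0, "claw": 0.024},
  {"wx": 0, "wy": 0, "wz": 0, "tx": 0.003, "ty": 0, "tz": 0, "claw": 0.024},
  {"wx": 0, "wy": 0, "wz": 0, "tx": 0, "ty": 0, "tz": 0, "claw": 0.024},
])

```text
clock: 11.87
tcp_pos: [0.5333, -0.2733, 0.0334]
ee_rot: [[-0.006, 1.0, 0.003], [1.0, 0.006, -0.001], [-0.001, 0.003, -1.0]]
contact_force: [-0.0, -0.5, 0.6]
gripper_width: 0.0241
```

```bash
python3 - <<'E'
from h import *
d=save("wrist","pics/w10")
q=np.load("q.npy")[:3];s=manip.get_state();print(s['clock'],s['tcp_pos'],inv(s['tcp_pos'],q),s['contact_force'],s['ee_rot'])
E
```

```text
11.9167 [ 0.53392264 -0.27410749  0.03437903] [-0.03132337 -0.24035188  0.03437903] [ 0.75557239 -0.17160358  0.80483794] [[-0.00614865  0.99997154  0.00437262]
 [ 0.99997821  0.00615908 -0.00237606]
 [-0.00240292  0.00435791 -0.99998762]]
```

View pics/w10.png

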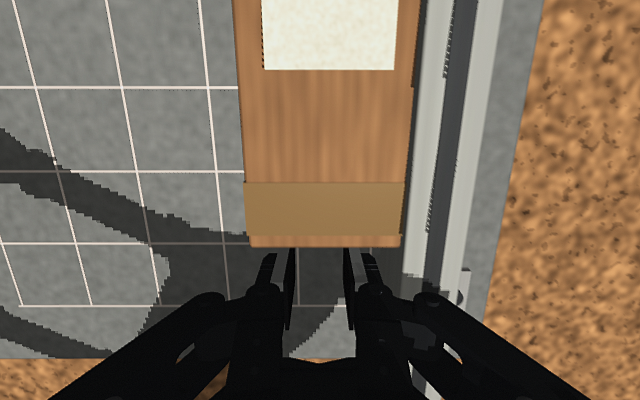

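Emit:
jog_arm([
  {"wx": 0, "wy": 0, "wz": 0, "tx": 0.004, "ty": 0, "tz": 0, "claw": 0.024},
  {"wx": 0, "wy": 0, "wz": 0, "tx": 0.003, "ty": 0, "tz": 0, "claw": 0.024},
  {"wx": 0, "wy": 0, "wz": 0, "tx": 0.003, "ty": 0, "tz": 0, "claw": 0.024},
  {"wx": 0, "wy": 0, "wz": 0, "tx": 0.004, "ty": 0, "tz": 0, "claw": 0.024},
  {"wx": 0, "wy": 0, "wz": 0, "tx": 0.005, "ty": 0, "tz": 0, "claw": 0.024},
  {"wx": 0, "wy": 0, "wz": 0, "tx": 0.005, "ty": 0, "tz": 0, "claw": 0.024},
  {"wx": 0, "wy": 0, "wz": 0, "tx": 0.005, "ty": 0, "tz": 0, "claw": 0.024},
  {"wx": 0, "wy": 0, "wz": 0, "tx": 0.005, "ty": 0, "tz": 0, "claw": 0.024},
])

```text
clock: 12.58
tcp_pos: [0.5322, -0.2397, 0.0309]
ee_rot: [[-0.005, 1.0, 0.0], [1.0, 0.005, -0.0], [-0.0, 0.0, -1.0]]
contact_force: [0.4, -4.2, 2.3]
gripper_width: 0.024
```

```bash
python3 - <<'E'
from h import *
d=save("wrist","pics/w11")
q=np.load("q.npy")[:3];s=manip.get_state();print(s['clock'],s['tcp_pos'],inv(s['tcp_pos'],q),s['contact_force'],s['ee_rot'])
E
```

```text
12.6333 [ 0.53220095 -0.23862867  0.03070245] [-0.03284501 -0.20486391  0.03070245] [ 0.24186012 -1.92391905  1.66071588] [[-5.72082970e-03  9.99983614e-01 -2.09015367e-04]
 [ 9.99983260e-01  5.72100871e-03  8.66124686e-04]
 [ 8.67306272e-04 -2.04056916e-04 -9.99999603e-01]]
```

View pics/w11.png

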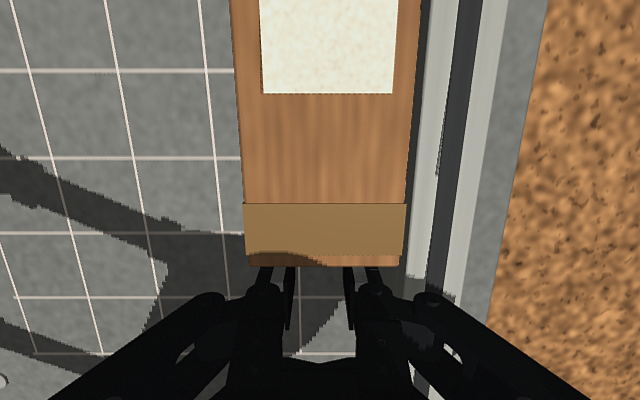

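Emit:
jog_arm([
  {"wx": 0, "wy": 0, "wz": 0, "tx": 0.006, "ty": 0, "tz": 0, "claw": 0.024},
  {"wx": 0, "wy": 0, "wz": 0, "tx": 0.006, "ty": 0, "tz": 0, "claw": 0.024},
  {"wx": 0, "wy": 0, "wz": 0, "tx": 0.006, "ty": 0, "tz": 0, "claw": 0.024},
  {"wx": 0, "wy": 0, "wz": 0, "tx": 0.006, "ty": 0, "tz": 0, "claw": 0.024},
  {"wx": 0, "wy": 0, "wz": 0, "tx": 0.006, "ty": 0, "tz": 0, "claw": 0.024},
  {"wx": 0, "wy": 0, "wz": 0, "tx": 0.006, "ty": 0, "tz": 0, "claw": 0.024},
  {"wx": 0, "wy": 0, "wz": 0, "tx": 0.006, "ty": 0, "tz": 0, "claw": 0.024},
  {"wx": 0, "wy": 0, "wz": 0, "tx": 0.005, "ty": 0, "tz": 0, "claw": 0.024},
  {"wx": 0, "wy": 0, "wz": 0, "tx": 0.003, "ty": 0, "tz": 0, "claw": 0.024},
  {"wx": 0, "wy": 0, "wz": 0, "tx": 0.002, "ty": 0, "tz": 0, "claw": 0.024},
])

```text
clock: 13.47
tcp_pos: [0.5319, -0.1875, 0.0307]
ee_rot: [[-0.006, 1.0, -0.0], [1.0, 0.006, 0.0], [0.0, -0.0, -1.0]]
contact_force: [-0.9, -2.6, 0.9]
gripper_width: 0.024
```

```bash
python3 - <<'E'
from h import *
d=save("wrist","pics/w12"); s3=save("scene","pics/s12"); 
cv2.imwrite("pics/s12b.png",cv2.resize(s3["image"][165:262,205:425],None,fx=3.6,fy=3.6,interpolation=cv2.INTER_CUBIC))
q=np.load("q.npy")[:3];s=manip.get_state();print(s['clock'],s['tcp_pos'],inv(s['tcp_pos'],q),s['contact_force'],s['ee_rot'])
E
```

```text
13.5667 [ 0.53178992 -0.18722448  0.03046999] [-0.03296622 -0.15345822  0.03046999] [ 0.48386534  0.00076558 -0.26770277] [[-5.72660133e-03  9.99983455e-01 -5.43009020e-04]
 [ 9.99982899e-01  5.72724055e-03  1.18303643e-03]
 [ 1.18612680e-03 -5.36224956e-04 -9.99999153e-01]]
```

View pics/w12.png

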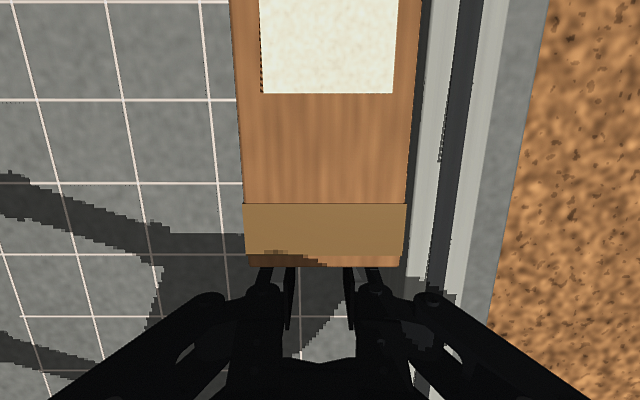

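View pics/s12b.png

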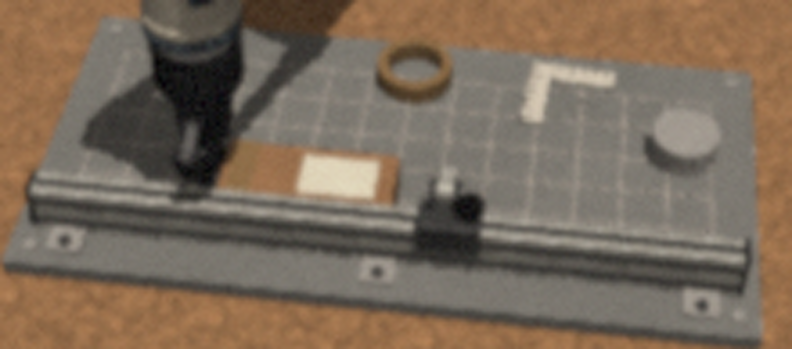

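Emit:
jog_arm([
  {"wx": 0, "wy": 0, "wz": 0, "tx": 0.003, "ty": 0, "tz": 0, "claw": 0.024},
  {"wx": 0, "wy": 0, "wz": 0, "tx": 0.003, "ty": 0, "tz": 0, "claw": 0.024},
  {"wx": 0, "wy": 0, "wz": 0, "tx": 0.002, "ty": 0, "tz": 0, "claw": 0.024},
  {"wx": 0, "wy": 0, "wz": 0, "tx": 0.001, "ty": 0, "tz": 0, "claw": 0.024},
  {"wx": 0, "wy": 0, "wz": 0, "tx": 0.001, "ty": 0, "tz": 0, "claw": 0.024},
])

```text
clock: 13.98
tcp_pos: [0.5317, -0.1778, 0.0304]
ee_rot: [[-0.005, 1.0, -0.001], [1.0, 0.005, 0.0], [0.0, -0.001, -1.0]]
contact_force: [-0.4, -1.9, -0.9]
gripper_width: 0.024
```

Emit:
jog_arm([
  {"wx": 0, "wy": 0, "wz": 0, "tx": 0.0007, "ty": 0, "tz": 0, "claw": 0.024},
  {"wx": 0, "wy": 0, "wz": 0, "tx": 0.0007, "ty": 0, "tz": 0, "claw": 0.024},
])

```text
clock: 14.15
tcp_pos: [0.5317, -0.1765, 0.0304]
ee_rot: [[-0.005, 1.0, -0.001], [1.0, 0.005, 0.0], [0.0, -0.001, -1.0]]
contact_force: [0.7, -1.7, -1.0]
gripper_width: 0.024
```

Emit:
jog_arm([
  {"wx": 0, "wy": 0, "wz": 0, "tx": 0.0007, "ty": 0, "tz": 0, "claw": 0.024},
  {"wx": 0, "wy": 0, "wz": 0, "tx": 0.0007, "ty": 0, "tz": 0, "claw": 0.024},
])

```text
clock: 14.32
tcp_pos: [0.5318, -0.1752, 0.0306]
ee_rot: [[-0.005, 1.0, -0.0], [1.0, 0.005, 0.0], [0.0, -0.0, -1.0]]
contact_force: [0.3, -1.6, -1.3]
gripper_width: 0.0239
```

Emit:
jog_arm([
  {"wx": 0, "wy": 0, "wz": 0, "tx": 0.0007, "ty": 0, "tz": 0, "claw": 0.024},
  {"wx": 0, "wy": 0, "wz": 0, "tx": 0.0007, "ty": 0, "tz": 0, "claw": 0.024},
])

```text
clock: 14.48
tcp_pos: [0.5318, -0.1738, 0.0308]
ee_rot: [[-0.005, 1.0, -0.0], [1.0, 0.005, 0.0], [0.0, -0.0, -1.0]]
contact_force: [-0.6, -1.8, -0.8]
gripper_width: 0.0239
```

Emit:
jog_arm([
  {"wx": 0, "wy": 0, "wz": 0, "tx": 0.0007, "ty": 0, "tz": 0, "claw": 0.024},
  {"wx": 0, "wy": 0, "wz": 0, "tx": 0.0007, "ty": 0, "tz": 0, "claw": 0.024},
])

```text
clock: 14.65
tcp_pos: [0.5318, -0.1724, 0.0308]
ee_rot: [[-0.005, 1.0, -0.0], [1.0, 0.005, 0.0], [0.0, -0.0, -1.0]]
contact_force: [0.5, -1.1, -1.4]
gripper_width: 0.0239
```

Emit:
jog_arm([
  {"wx": 0, "wy": 0, "wz": 0, "tx": 0.0007, "ty": 0, "tz": 0, "claw": 0.024},
  {"wx": 0, "wy": 0, "wz": 0, "tx": 0.0007, "ty": 0, "tz": 0, "claw": 0.024},
])

```text
clock: 14.82
tcp_pos: [0.5318, -0.171, 0.0308]
ee_rot: [[-0.005, 1.0, -0.0], [1.0, 0.005, 0.0], [0.0, -0.0, -1.0]]
contact_force: [0.2, -2.0, -0.5]
gripper_width: 0.024
```

```bash
python3 - <<'E'
from h import *
s3=save("top","pics/t13"); 
cv2.imwrite("pics/t13b.png",cv2.resize(s3["image"][155:220,270:390],None,fx=6,fy=6,interpolation=cv2.INTER_CUBIC))
q=np.load("q.npy")[:3];s=manip.get_state();print(s['clock'],inv(s['tcp_pos'],q),s['contact_force'])
E
```

```text
14.8667 [-0.03279932 -0.13709227  0.03075522] [-0.32358515 -0.94157078 -0.4345242 ]
```

View pics/t13b.png

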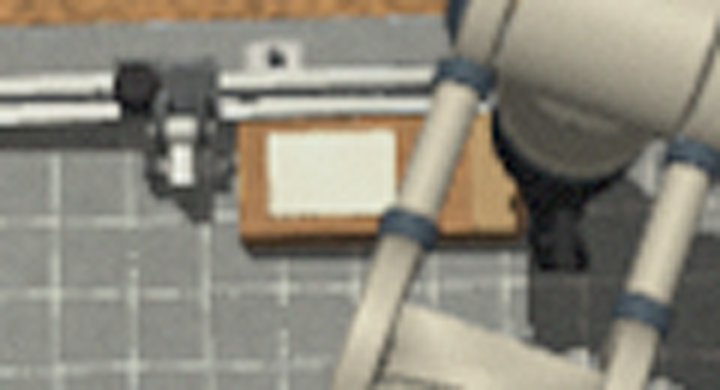

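Emit:
jog_arm([
  {"wx": 0, "wy": 0, "wz": 0, "tx": 0.0007, "ty": 0, "tz": 0, "claw": 0.024},
  {"wx": 0, "wy": 0, "wz": 0, "tx": 0.0007, "ty": 0, "tz": 0, "claw": 0.024},
])

```text
clock: 15.03
tcp_pos: [0.5318, -0.1696, 0.0308]
ee_rot: [[-0.005, 1.0, 0.0], [1.0, 0.005, 0.0], [0.0, 0.0, -1.0]]
contact_force: [-0.7, -1.2, -1.8]
gripper_width: 0.0237
```

Emit:
jog_arm([
  {"wx": 0, "wy": 0, "wz": 0, "tx": 0.0006, "ty": 0, "tz": 0, "claw": 0.024},
  {"wx": 0, "wy": 0, "wz": 0, "tx": 0.0006, "ty": 0, "tz": 0, "claw": 0.024},
])

```text
clock: 15.2
tcp_pos: [0.5318, -0.1684, 0.0308]
ee_rot: [[-0.005, 1.0, 0.0], [1.0, 0.005, -0.0], [-0.0, 0.0, -1.0]]
contact_force: [0.9, -0.7, -0.8]
gripper_width: 0.0242
```

Emit:
jog_arm([
  {"wx": 0, "wy": 0, "wz": 0, "tx": 0.0006, "ty": 0, "tz": 0, "claw": 0.024},
  {"wx": 0, "wy": 0, "wz": 0, "tx": 0.0006, "ty": 0, "tz": 0, "claw": 0.024},
])

```text
clock: 15.37
tcp_pos: [0.5318, -0.1672, 0.0308]
ee_rot: [[-0.005, 1.0, 0.0], [1.0, 0.005, -0.0], [-0.0, 0.0, -1.0]]
contact_force: [0.5, -2.0, -1.7]
gripper_width: 0.0242
```

Emit:
jog_arm([
  {"wx": 0, "wy": 0, "wz": 0, "tx": 0.0005, "ty": 0, "tz": 0, "claw": 0.024},
  {"wx": 0, "wy": 0, "wz": 0, "tx": 0.0005, "ty": 0, "tz": 0, "claw": 0.024},
])

```text
clock: 15.53
tcp_pos: [0.5318, -0.1662, 0.0308]
ee_rot: [[-0.005, 1.0, 0.0], [1.0, 0.005, -0.0], [-0.0, 0.0, -1.0]]
contact_force: [0.6, -1.5, -1.0]
gripper_width: 0.0238
```

Emit:
jog_arm([
  {"wx": 0, "wy": 0, "wz": 0, "tx": 0.0005, "ty": 0, "tz": 0, "claw": 0.024},
  {"wx": 0, "wy": 0, "wz": 0, "tx": 0.0005, "ty": 0, "tz": 0, "claw": 0.024},
])

```text
clock: 15.7
tcp_pos: [0.5318, -0.1652, 0.0308]
ee_rot: [[-0.005, 1.0, 0.0], [1.0, 0.005, -0.0], [-0.0, 0.0, -1.0]]
contact_force: [-0.4, -1.3, -0.2]
gripper_width: 0.0238
```

Emit:
jog_arm([
  {"wx": 0, "wy": 0, "wz": 0, "tx": 0.0005, "ty": 0, "tz": 0, "claw": 0.024},
  {"wx": 0, "wy": 0, "wz": 0, "tx": 0.0005, "ty": 0, "tz": 0, "claw": 0.024},
])

```text
clock: 15.87
tcp_pos: [0.5318, -0.1642, 0.0308]
ee_rot: [[-0.005, 1.0, 0.0], [1.0, 0.005, -0.0], [-0.0, 0.0, -1.0]]
contact_force: [0.3, -2.1, -1.5]
gripper_width: 0.024
```

Emit:
jog_arm([
  {"wx": 0, "wy": 0, "wz": 0, "tx": 0.0005, "ty": 0, "tz": 0, "claw": 0.024},
  {"wx": 0, "wy": 0, "wz": 0, "tx": 0.0005, "ty": 0, "tz": 0, "claw": 0.024},
])

```text
clock: 16.03
tcp_pos: [0.5318, -0.1632, 0.0308]
ee_rot: [[-0.005, 1.0, 0.0], [1.0, 0.005, -0.0], [-0.0, 0.0, -1.0]]
contact_force: [1.5, -1.8, -0.5]
gripper_width: 0.0241
```

Emit:
jog_arm([
  {"wx": 0, "wy": 0, "wz": 0, "tx": 0.0005, "ty": 0, "tz": 0, "claw": 0.024},
  {"wx": 0, "wy": 0, "wz": 0, "tx": 0.0003, "ty": 0, "tz": 0, "claw": 0.024},
])

```text
clock: 16.2
tcp_pos: [0.5318, -0.1631, 0.0308]
ee_rot: [[-0.005, 1.0, 0.0], [1.0, 0.005, -0.001], [-0.001, 0.0, -1.0]]
contact_force: [0.1, -5.8, -0.9]
gripper_width: 0.0241
```

Emit:
jog_arm([
  {"wx": 0, "wy": 0, "wz": 0, "tx": 0.0002, "ty": 0, "tz": 0, "claw": 0.024},
])

```text
clock: 16.28
tcp_pos: [0.5318, -0.163, 0.0309]
ee_rot: [[-0.005, 1.0, 0.0], [1.0, 0.005, -0.001], [-0.001, 0.0, -1.0]]
contact_force: [0.2, -4.9, -1.0]
gripper_width: 0.0241
```

Emit:
jog_arm([
  {"wx": 0, "wy": 0, "wz": 0, "tx": 0, "ty": 0, "tz": 0, "claw": 0.024},
])

```text
clock: 16.37
tcp_pos: [0.5318, -0.163, 0.0309]
ee_rot: [[-0.005, 1.0, 0.0], [1.0, 0.005, -0.001], [-0.001, 0.0, -1.0]]
contact_force: [0.0, -4.9, -1.9]
gripper_width: 0.0241
```

Emit:
jog_arm([
  {"wx": 0, "wy": 0, "wz": 0, "tx": 0.0003, "ty": 0, "tz": 0, "claw": 0.024},
])

```text
clock: 16.45
tcp_pos: [0.5317, -0.163, 0.0309]
ee_rot: [[-0.005, 1.0, 0.0], [1.0, 0.005, -0.002], [-0.002, 0.0, -1.0]]
contact_force: [-0.4, -7.2, -0.8]
gripper_width: 0.0239
```

Emit:
jog_arm([
  {"wx": 0, "wy": 0, "wz": 0, "tx": 0, "ty": 0, "tz": 0, "claw": 0.024},
])

```text
clock: 16.53
tcp_pos: [0.5317, -0.163, 0.0309]
ee_rot: [[-0.005, 1.0, 0.0], [1.0, 0.005, -0.002], [-0.002, 0.0, -1.0]]
contact_force: [-0.6, -6.1, -1.3]
gripper_width: 0.024
```

Emit:
jog_arm([
  {"wx": 0, "wy": 0, "wz": 0, "tx": 0.0002, "ty": 0, "tz": 0, "claw": 0.024},
])

```text
clock: 16.62
tcp_pos: [0.5317, -0.163, 0.0309]
ee_rot: [[-0.005, 1.0, 0.0], [1.0, 0.005, -0.002], [-0.002, 0.0, -1.0]]
contact_force: [-0.4, -7.0, -0.7]
gripper_width: 0.0238
```

Emit:
jog_arm([
  {"wx": 0, "wy": 0, "wz": 0, "tx": 0, "ty": 0, "tz": 0, "claw": 0.024},
])

```text
clock: 16.7
tcp_pos: [0.5317, -0.163, 0.0309]
ee_rot: [[-0.004, 1.0, 0.0], [1.0, 0.004, -0.002], [-0.002, 0.0, -1.0]]
contact_force: [-1.0, -6.7, -0.6]
gripper_width: 0.0241
```

Emit:
jog_arm([
  {"wx": 0, "wy": 0, "wz": 0, "tx": 0.0002, "ty": 0, "tz": 0, "claw": 0.024},
  {"wx": 0, "wy": 0, "wz": 0, "tx": 0, "ty": 0, "tz": 0, "claw": 0.024},
])

```text
clock: 16.87
tcp_pos: [0.5317, -0.163, 0.031]
ee_rot: [[-0.004, 1.0, 0.0], [1.0, 0.004, -0.003], [-0.003, 0.0, -1.0]]
contact_force: [-0.7, -7.8, 0.2]
gripper_width: 0.0241
```

Emit:
jog_arm([
  {"wx": 0, "wy": 0, "wz": 0, "tx": 0, "ty": 0, "tz": 0, "claw": 0.024},
  {"wx": 0, "wy": 0, "wz": 0, "tx": 0, "ty": 0, "tz": 0, "claw": 0.024},
])

```text
clock: 17.03
tcp_pos: [0.5317, -0.163, 0.0309]
ee_rot: [[-0.004, 1.0, 0.0], [1.0, 0.004, -0.003], [-0.003, 0.0, -1.0]]
contact_force: [-0.4, -7.0, -1.6]
gripper_width: 0.0238
```

Emit:
jog_arm([
  {"wx": 0, "wy": 0, "wz": 0, "tx": 0, "ty": 0, "tz": 0, "claw": 0.024},
  {"wx": 0, "wy": 0, "wz": 0, "tx": 0, "ty": 0, "tz": 0, "claw": 0.024},
])

```text
clock: 17.2
tcp_pos: [0.5317, -0.163, 0.031]
ee_rot: [[-0.004, 1.0, 0.0], [1.0, 0.004, -0.003], [-0.003, 0.0, -1.0]]
contact_force: [-1.0, -7.8, -1.2]
gripper_width: 0.0238
```

Emit:
jog_arm([
  {"wx": 0, "wy": 0, "wz": 0, "tx": 0, "ty": 0, "tz": 0, "claw": 0.024},
  {"wx": 0, "wy": 0, "wz": 0, "tx": 0, "ty": 0, "tz": 0, "claw": 0.024},
  {"wx": 0, "wy": 0, "wz": 0, "tx": 0, "ty": 0, "tz": 0, "claw": 0.024},
])

```text
clock: 17.45
tcp_pos: [0.5317, -0.163, 0.0309]
ee_rot: [[-0.004, 1.0, 0.0], [1.0, 0.004, -0.002], [-0.002, 0.0, -1.0]]
contact_force: [-0.2, -6.8, -1.1]
gripper_width: 0.0239
```

```bash
python3 - <<'E'
from h import *
s3=save("scene","pics/s14"); d=save("wrist","pics/w14")
F=[]
for i in range(6): 
    manip.get_image("wrist"); F.append(manip.get_state()['contact_force'])
print(np.round(F,1).tolist(),np.mean(F,0))
cv2.imwrite("pics/s14b.png",cv2.resize(s3["image"][190:250,260:360],None,fx=7,fy=7,interpolation=cv2.INTER_CUBIC))
q=np.load("q.npy")[:3];s=manip.get_state();print(s['clock'],inv(s['tcp_pos'],q),s['tcp_pos'])
E
```

```text
[[-0.8, -7.9, -1.1], [-0.5, -7.4, -0.3], [-0.4, -7.3, -1.2], [-0.0, -7.0, -1.3], [0.4, -6.7, -0.8], [-1.1, -7.9, -1.1]] [-0.41685088 -7.36257789 -0.98644383]
17.85 [-0.03291634 -0.12922436  0.03095086] [ 0.53170318 -0.16299072  0.03095086]
```

View pics/w14.png

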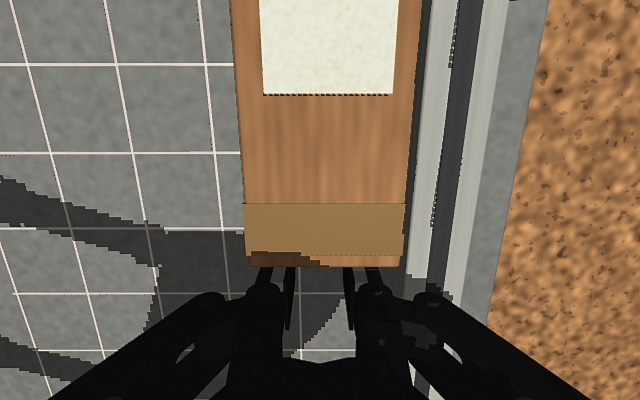

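View pics/s14b.png

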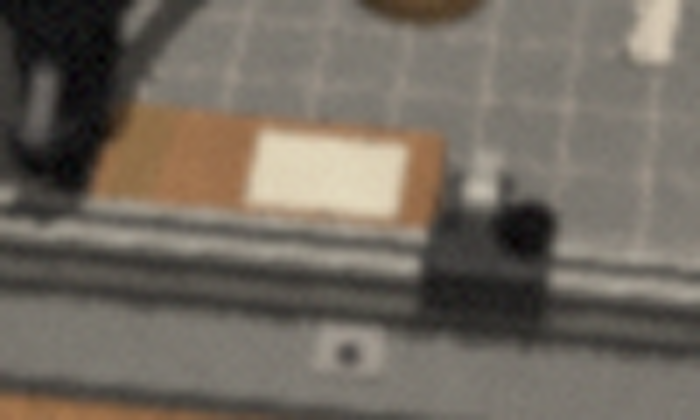

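Emit:
jog_arm([
  {"wx": 0, "wy": 0, "wz": 0, "tx": 0.0002, "ty": 0, "tz": 0, "claw": 0.024},
  {"wx": 0, "wy": 0, "wz": 0, "tx": 0, "ty": 0, "tz": 0, "claw": 0.024},
  {"wx": 0, "wy": 0, "wz": 0, "tx": 0, "ty": 0, "tz": 0, "claw": 0.024},
  {"wx": 0, "wy": 0, "wz": 0, "tx": 0, "ty": 0, "tz": 0, "claw": 0.024},
  {"wx": 0, "wy": 0, "wz": 0, "tx": 0, "ty": 0, "tz": 0, "claw": 0.024},
  {"wx": 0, "wy": 0, "wz": 0, "tx": 0, "ty": 0, "tz": 0, "claw": 0.024},
])

```text
clock: 18.35
tcp_pos: [0.5317, -0.163, 0.031]
ee_rot: [[-0.004, 1.0, 0.0], [1.0, 0.004, -0.003], [-0.003, 0.0, -1.0]]
contact_force: [-0.6, -7.9, -0.5]
gripper_width: 0.024
```

```bash
python3 - <<'E'
from h import *
F=[]
for i in range(8): 
    manip.get_image("wrist"); F.append(manip.get_state()['contact_force'])
print(np.round(F,1).tolist(),np.mean(F,0)); s=manip.get_state();print(s['clock'],s['tcp_pos'])
E
```

```text
[[0.2, -8.2, -0.3], [-0.5, -7.8, -0.9], [-0.3, -7.5, -0.7], [0.3, -7.4, -1.3], [-0.7, -7.8, -0.9], [-1.2, -7.8, -0.8], [-0.4, -8.1, -0.3], [-0.2, -7.5, -1.1]] [-0.34309232 -7.78203449 -0.78747636]
18.75 [ 0.53171151 -0.16299318  0.03101357]
```

Emit:
jog_arm([
  {"wx": 0, "wy": 0, "wz": 0, "tx": -0.001, "ty": 0, "tz": 0, "claw": 0.024},
  {"wx": 0, "wy": 0, "wz": 0, "tx": -0.002, "ty": 0, "tz": 0, "claw": 0.024},
  {"wx": 0, "wy": 0, "wz": 0, "tx": -0.012, "ty": 0, "tz": 0, "claw": 0.024},
  {"wx": 0, "wy": 0, "wz": 0, "tx": -0.02, "ty": 0, "tz": 0, "claw": 0.024},
  {"wx": 0, "wy": 0, "wz": 0, "tx": 0, "ty": 0, "tz": -0.03, "claw": 0.024},
  {"wx": 0, "wy": 0, "wz": 0, "tx": 0, "ty": 0, "tz": -0.04, "claw": 0.024},
  {"wx": 0, "wy": 0, "wz": 0, "tx": 0, "ty": 0, "tz": -0.04, "claw": 0.024},
  {"wx": 0, "wy": 0, "wz": 0, "tx": 0, "ty": 0, "tz": -0.04, "claw": 0.024},
  {"wx": 0, "wy": 0, "wz": 0, "tx": 0.04, "ty": 0, "tz": 0, "claw": 0.024},
  {"wx": 0, "wy": 0, "wz": 0, "tx": 0.04, "ty": 0, "tz": 0, "claw": 0.024},
])

```text
clock: 19.58
tcp_pos: [0.533, -0.1177, 0.1851]
ee_rot: [[-0.001, 1.0, 0.007], [1.0, 0.001, -0.001], [-0.001, 0.007, -1.0]]
contact_force: [1.1, 0.7, -1.4]
gripper_width: 0.024
```

Emit:
jog_arm([
  {"wx": 0, "wy": 0, "wz": 0, "tx": 0.03, "ty": -0.02, "tz": 0, "claw": 0.024},
  {"wx": 0, "wy": 0, "wz": 0, "tx": 0, "ty": -0.04, "tz": 0, "claw": 0.024},
  {"wx": 0, "wy": 0, "wz": 0, "tx": 0, "ty": 0, "tz": 0, "claw": 0.024},
  {"wx": 0, "wy": 0, "wz": 0, "tx": 0, "ty": 0, "tz": 0, "claw": 0.024},
  {"wx": 0, "wy": 0, "wz": 0, "tx": 0, "ty": 0, "tz": 0, "claw": 0.024},
])

```text
clock: 20.0
tcp_pos: [0.472, -0.0871, 0.1814]
ee_rot: [[-0.005, 1.0, 0.002], [1.0, 0.005, -0.0], [-0.0, 0.002, -1.0]]
contact_force: [1.4, 0.4, 0.3]
gripper_width: 0.0239
```

```bash
python3 - <<'E'
from h import *
d=save("wrist","pics/w15");save("top","pics/t15");save("scene","pics/s15")
s=manip.get_state();print(s['clock'],s['tcp_pos'],s['contact_force'])
E
```

```text
20.15 [ 0.47235746 -0.08732911  0.18095541] [-0.39074825  0.36612118 -0.0862266 ]
```

View pics/w15.png

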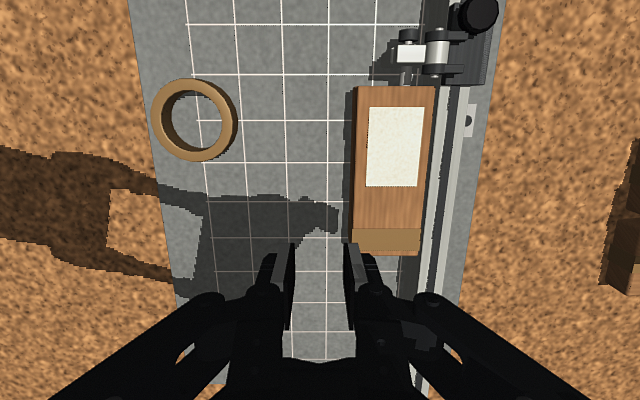

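```bash
python3 - <<'E'
from h import *
d=load("pics/w15")
cv2.imwrite("pics/w15a.png",cv2.resize(d["image"][0:130,340:510],None,fx=4.6,fy=4.6,interpolation=cv2.INTER_CUBIC))
cv2.imwrite("pics/w15c.png",cv2.resize(d["image"][150:275,330:480],None,fx=4.6,fy=4.6,interpolation=cv2.INTER_CUBIC))
E
```

```text
(no output)
```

View pics/w15a.png

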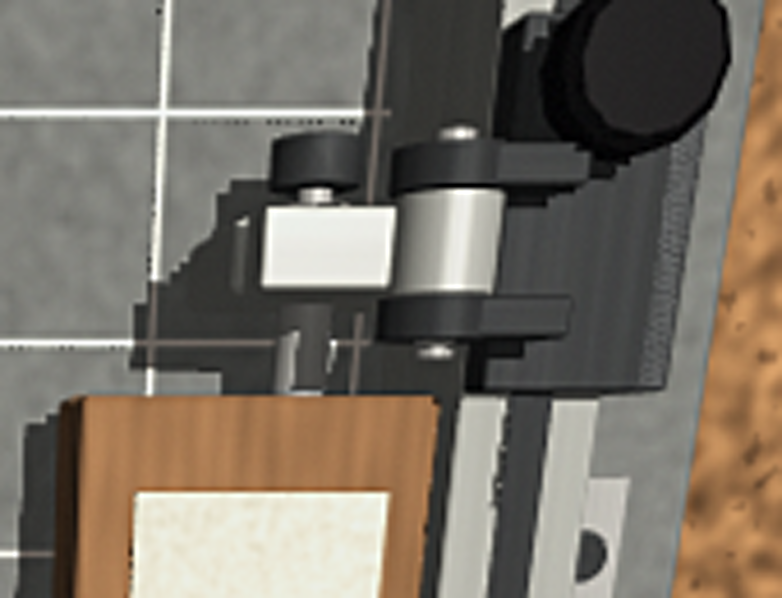

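View pics/w15c.png

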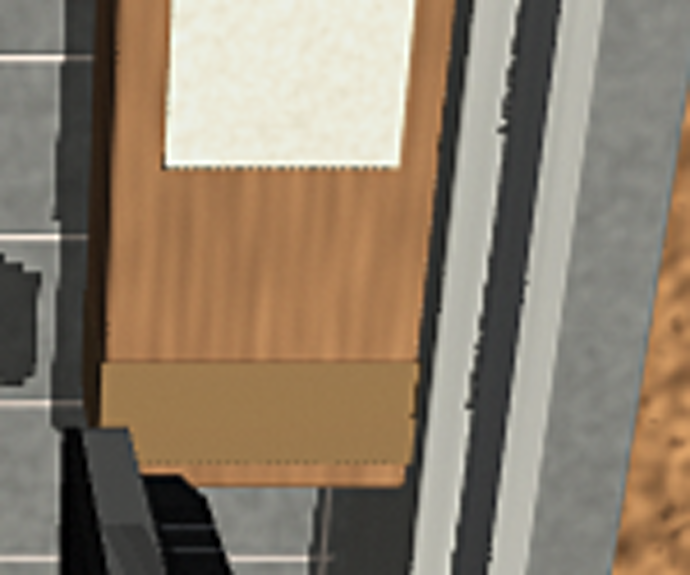

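```bash
python3 - <<'E'
from h import *
d=load("pics/w15");q=np.load("q.npy")[:3]
A=lambda u,v:((u+.5)/4.6+340-.5,(v+.5)/4.6-.5)
C=lambda u,v:((u+.5)/4.6+330-.5,(v+.5)/4.6+150-.5)
def L(n,uv,z):print(n,np.round(inv(atz(d,uv,z),q)*1000,1))
L("c+y fence",A(438,398),.058);L("c+y robot",A(83,397),.058);L("c-y fence",C(404,485),.058);L("c-y robot",C(99,400),.058)
for p,f in(((428,500),A),((418,560),A),((440,190),C),((425,310),C),((415,400),C)):
    L("carton edge",f(*p),.058)
for p,f in(((458,440),A),((440,580),A),((470,30),C),((450,190),C),((433,330),C),((412,560),C)): L("fence edge",f(*p),.063)
L("flag end robotside y",A(262,245),.0905)
L("screw tip",A(300,395),.043)
for dz in(.077,):L("pin -y",A(435,351),dz);L("pin+y",A(460,132),dz)
# pivot before (w5 end) : from w1 fit; check from w4 too
d=load("pics/w4")
L("w4 pin ends",(268,200),.077);L("w4",(362,198),.077)
d=load("pics/w5");B=lambda u,v:((u+.5)/3+200-.5,(v+.5)/3+120-.5)
L("w5",B(198,275),.077);L("w5",B(490,273),.077)
L("w5 carriage -y corner z?",B(525,170),.077)
E
```

```text
c+y fence [-0.8 30.2 58. ]
c+y robot [-61.3  30.3  58. ]
c-y fence [  -0.3 -117.8   58. ]
c-y robot [-62.4 -99.1  58. ]
carton edge [-0.7 13.4 58. ]
carton edge [-1.3  3.2 58. ]
carton edge [  0.5 -55.7  58. ]
carton edge [  0.1 -80.   58. ]
carton edge [  0.  -99.1  58. ]
fence edge [ 1.6 23.4 63. ]
fence edge [ 1.2  0.2 63. ]
fence edge [  1.1 -24.3  63. ]
fence edge [  0.6 -54.2  63. ]
fence edge [  0.3 -82.1  63. ]
fence edge [   1.1 -132.    63. ]
flag end robotside y [-39.9  50.5  90.5]
screw tip [-20.6  31.   43. ]
pin -y [-8.6 36.8 77. ]
pin+y [-8.3 67.6 77. ]
w4 pin ends [-9.3 67.  77. ]
w4 [-8.7 35.5 77. ]
w5 [-8.2 68.  77. ]
w5 [-8.1 35.  77. ]
w5 carriage -y corner z? [ 3.9 31.7 77. ]
```

Emit:
jog_arm([
  {"wx": 0, "wy": 0, "wz": 7, "tx": 0, "ty": -0.005, "tz": 0, "claw": 0.0854},
  {"wx": 0, "wy": 0, "wz": 7, "tx": 0, "ty": 0, "tz": 0, "claw": 0.0854},
  {"wx": 0, "wy": 0, "wz": 7, "tx": 0, "ty": 0, "tz": 0, "claw": 0.0854},
  {"wx": 0, "wy": 0, "wz": 7, "tx": 0, "ty": 0, "tz": 0, "claw": 0.0854},
  {"wx": 0, "wy": 0, "wz": 7, "tx": 0, "ty": 0, "tz": 0, "claw": 0.0854},
  {"wx": 0, "wy": 0, "wz": 7, "tx": 0, "ty": 0, "tz": 0, "claw": 0.0854},
  {"wx": 0, "wy": 0, "wz": 7, "tx": 0, "ty": 0, "tz": 0, "claw": 0.0854},
  {"wx": 0, "wy": 0, "wz": 7, "tx": 0, "ty": 0, "tz": 0, "claw": 0.0854},
  {"wx": 0, "wy": 0, "wz": 7, "tx": 0, "ty": 0, "tz": 0, "claw": 0.0854},
  {"wx": 0, "wy": 0, "wz": 7, "tx": 0, "ty": 0, "tz": 0, "claw": 0.0854},
])

```text
clock: 20.98
tcp_pos: [0.4673, -0.0872, 0.1806]
ee_rot: [[0.94, 0.341, -0.001], [0.341, -0.94, 0.0], [-0.0, -0.0, -1.0]]
contact_force: [-0.3, -0.1, 0.7]
gripper_width: 0.0851
```

Emit:
jog_arm([
  {"wx": 0, "wy": 0, "wz": 7, "tx": 0, "ty": 0, "tz": 0, "claw": 0.0854},
  {"wx": 0, "wy": 0, "wz": 7, "tx": 0, "ty": 0, "tz": 0, "claw": 0.0854},
  {"wx": 0, "wy": 0, "wz": 6, "tx": 0, "ty": 0, "tz": 0, "claw": 0.0854},
  {"wx": 0, "wy": 0, "wz": 0, "tx": 0, "ty": 0, "tz": 0.04, "claw": 0.0854},
  {"wx": 0, "wy": 0, "wz": 0, "tx": 0, "ty": 0, "tz": 0, "claw": 0.0854},
  {"wx": 0, "wy": 0, "wz": 0, "tx": 0, "ty": 0, "tz": 0, "claw": 0.0854},
])

```text
clock: 21.48
tcp_pos: [0.4654, -0.0866, 0.1384]
ee_rot: [[1.0, 0.005, -0.006], [0.005, -1.0, 0.002], [-0.006, -0.002, -1.0]]
contact_force: [-0.1, 0.2, 0.2]
gripper_width: 0.0852
```

```bash
python3 - <<'E'
from h import *
d=save("wrist","pics/w16")
q=np.load("q.npy")[:3];s=manip.get_state();print(s['clock'],inv(s['tcp_pos'],q),s['ee_rot'])
E
```

```text
21.5333 [-0.09765572 -0.05280011  0.14085371] [[ 9.99984514e-01  5.26710642e-03 -1.79700093e-03]
 [ 5.26811205e-03 -9.99985969e-01  5.55344806e-04]
 [-1.79405066e-03 -5.64803008e-04 -9.99998231e-01]]
```

View pics/w16.png

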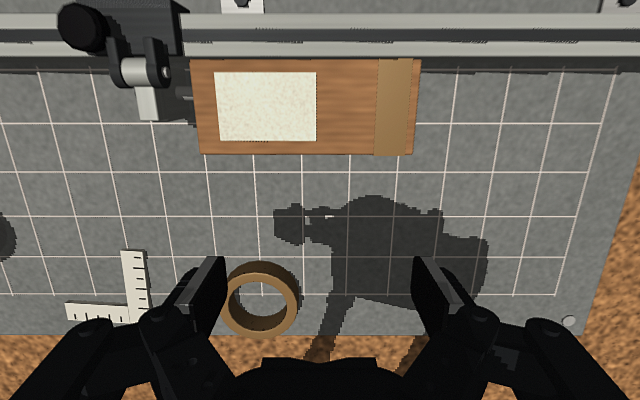

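Emit:
jog_arm([
  {"wx": 0, "wy": 0, "wz": 0, "tx": 0.003, "ty": 0, "tz": 0.04, "claw": 0.0854},
  {"wx": 0, "wy": 0, "wz": 0, "tx": 0, "ty": 0, "tz": 0.04, "claw": 0.0854},
  {"wx": 0, "wy": 0, "wz": 0, "tx": 0, "ty": 0, "tz": 0.04, "claw": 0.0854},
  {"wx": 0, "wy": 0, "wz": 0, "tx": 0.006, "ty": 0, "tz": 0, "claw": 0.0854},
  {"wx": 0, "wy": 0, "wz": 0, "tx": 0.006, "ty": 0, "tz": 0, "claw": 0.0854},
  {"wx": 0, "wy": 0, "wz": 0, "tx": 0.005, "ty": 0, "tz": 0, "claw": 0.0854},
  {"wx": 0, "wy": 0, "wz": 0, "tx": 0.002, "ty": 0, "tz": 0, "claw": 0.0854},
  {"wx": 0, "wy": 0, "wz": 0, "tx": 0, "ty": 0, "tz": 0, "claw": 0.0854},
  {"wx": 0, "wy": 0, "wz": 0, "tx": 0, "ty": 0, "tz": 0, "claw": 0.0854},
])

```text
clock: 22.28
tcp_pos: [0.4903, -0.087, 0.0235]
ee_rot: [[1.0, 0.005, 0.004], [0.005, -1.0, -0.001], [0.004, 0.001, -1.0]]
contact_force: [-1.0, 0.0, -0.3]
gripper_width: 0.0853
```

```bash
python3 - <<'E'
from h import *
d=save("wrist","pics/w17")
q=np.load("q.npy")[:3];s=manip.get_state();print(s['clock'],inv(s['tcp_pos'],q),s['ee_rot'],s['contact_force'])
E
```

```text
22.3333 [-0.07447049 -0.05284562  0.02280812] [[ 9.99980655e-01  5.34217243e-03  3.18607389e-03]
 [ 5.34454157e-03 -9.99985447e-01 -7.35542907e-04]
 [ 3.18209813e-03  7.52556782e-04 -9.99994654e-01]] [-0.31219138 -0.4601154  -0.44283596]
```

View pics/w17.png

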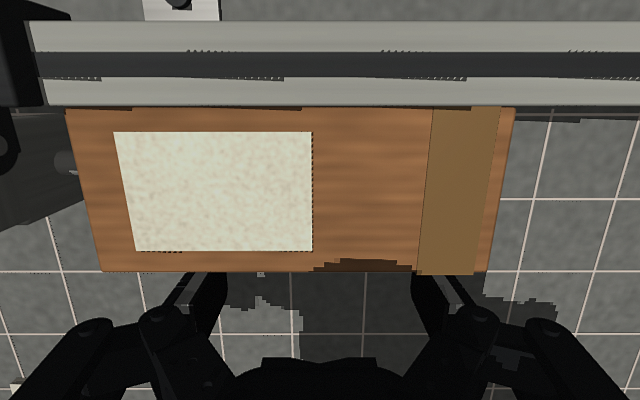

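Emit:
jog_arm([
  {"wx": 0, "wy": 0, "wz": 0, "tx": 0.001, "ty": 0, "tz": 0, "claw": 0.0854},
  {"wx": 0, "wy": 0, "wz": 0, "tx": 0.001, "ty": 0, "tz": 0, "claw": 0.0854},
  {"wx": 0, "wy": 0, "wz": 0, "tx": 0, "ty": 0, "tz": 0, "claw": 0.0854},
])

```text
clock: 22.58
tcp_pos: [0.4906, -0.0866, 0.021]
ee_rot: [[1.0, 0.005, 0.0], [0.005, -1.0, -0.0], [0.0, 0.0, -1.0]]
contact_force: [-0.3, -0.8, -0.4]
gripper_width: 0.0853
```

Emit:
jog_arm([
  {"wx": 0, "wy": 0, "wz": 0, "tx": 0.001, "ty": 0, "tz": 0, "claw": 0.0854},
  {"wx": 0, "wy": 0, "wz": 0, "tx": 0.001, "ty": 0, "tz": 0, "claw": 0.0854},
  {"wx": 0, "wy": 0, "wz": 0, "tx": 0, "ty": 0, "tz": 0, "claw": 0.0854},
])

```text
clock: 22.83
tcp_pos: [0.4923, -0.0865, 0.0207]
ee_rot: [[1.0, 0.005, -0.001], [0.005, -1.0, 0.0], [-0.001, -0.0, -1.0]]
contact_force: [-1.6, 0.5, 1.0]
gripper_width: 0.0854
```

Emit:
jog_arm([
  {"wx": 0, "wy": 0, "wz": 0, "tx": 0.001, "ty": 0, "tz": 0, "claw": 0.0854},
  {"wx": 0, "wy": 0, "wz": 0, "tx": 0.0005, "ty": 0, "tz": 0, "claw": 0.0854},
  {"wx": 0, "wy": 0, "wz": 0, "tx": 0, "ty": 0, "tz": 0, "claw": 0.0854},
])

```text
clock: 23.08
tcp_pos: [0.4923, -0.0866, 0.0207]
ee_rot: [[1.0, 0.005, -0.004], [0.005, -1.0, 0.0], [-0.004, -0.0, -1.0]]
contact_force: [-7.4, -0.6, 5.8]
gripper_width: 0.0855
```

Emit:
jog_arm([
  {"wx": 0, "wy": 0, "wz": 0, "tx": 0.0005, "ty": 0, "tz": 0, "claw": 0.0854},
  {"wx": 0, "wy": 0, "wz": 0, "tx": 0, "ty": 0, "tz": 0, "claw": 0.0854},
])

```text
clock: 23.25
tcp_pos: [0.4923, -0.0865, 0.0207]
ee_rot: [[1.0, 0.005, -0.005], [0.005, -1.0, 0.0], [-0.005, -0.0, -1.0]]
contact_force: [-10.6, 0.1, 7.0]
gripper_width: 0.0856
```

```bash
python3 - <<'E'
from h import *
d=save("wrist","pics/w18")
q=np.load("q.npy")[:3];s=manip.get_state();print(s['clock'],inv(s['tcp_pos'],q),s['contact_force'],s['wrist_torque'])
B=lambda:0
for uv in((66,107),(516,108),(101,271),(486,272)):print(np.round(inv(atz(load("pics/w17"),uv,.058),q)*1e3,1))
cv2.imwrite("pics/w18b.png",cv2.resize(d["image"][60:300,20:560],(800,356)))
E
```

```text
23.3 [-0.07186646 -0.05254496  0.02070613] [-11.31305244  -0.78085417   6.1178889 ] [0.06822798 1.44043637 0.07264024]
[ 0.8 27.8 58. ]
[   0.5 -118.2   58. ]
[-59.6  29.   58. ]
[ -60.  -118.1   58. ]
```

View pics/w18b.png

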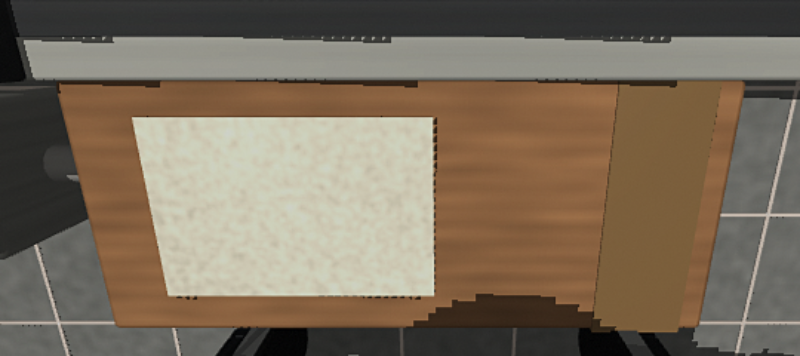

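Emit:
jog_arm([
  {"wx": 0, "wy": 0, "wz": 0, "tx": -0.001, "ty": 0, "tz": 0, "claw": 0.0854},
  {"wx": 0, "wy": 0, "wz": 0, "tx": -0.002, "ty": 0, "tz": 0, "claw": 0.0854},
  {"wx": 0, "wy": 0, "wz": 0, "tx": -0.01, "ty": 0, "tz": 0, "claw": 0.0854},
  {"wx": 0, "wy": 0, "wz": 0, "tx": -0.015, "ty": 0, "tz": 0, "claw": 0.0854},
  {"wx": 0, "wy": 0, "wz": 0, "tx": 0, "ty": 0, "tz": -0.03, "claw": 0.0854},
  {"wx": 0, "wy": 0, "wz": 0, "tx": 0, "ty": 0, "tz": -0.04, "claw": 0.0854},
  {"wx": 0, "wy": 0, "wz": 0, "tx": 0, "ty": -0.03, "tz": -0.03, "claw": 0.0854},
  {"wx": 0, "wy": 0, "wz": 0, "tx": 0, "ty": -0.04, "tz": 0, "claw": 0.0854},
  {"wx": 0, "wy": 0, "wz": 0, "tx": 0, "ty": 0, "tz": 0, "claw": 0.0854},
  {"wx": 0, "wy": 0, "wz": 0, "tx": 0, "ty": 0, "tz": 0, "claw": 0.0854},
])

```text
clock: 24.13
tcp_pos: [0.4664, -0.0158, 0.1208]
ee_rot: [[1.0, 0.009, 0.002], [0.009, -1.0, -0.0], [0.002, 0.0, -1.0]]
contact_force: [-0.2, -0.1, -0.2]
gripper_width: 0.0851
```

```bash
python3 - <<'E'
from h import *
d=save("wrist","pics/w19")
q=np.load("q.npy")[:3];s=manip.get_state();print(s['clock'],inv(s['tcp_pos'],q),s['contact_force'])
cv2.imwrite("pics/w19b.png",cv2.resize(d["image"][0:180,190:510],None,fx=2.5,fy=2.5,interpolation=cv2.INTER_CUBIC))
t=save("top","pics/t19")
cv2.imwrite("pics/t19b.png",cv2.resize(t["image"][150:265,210:425],None,fx=3.7,fy=3.7,interpolation=cv2.INTER_CUBIC))
E
```

```text
24.1833 [-0.09777651  0.01730236  0.11995742] [ 0.33005279 -0.79697325  0.31219284]
```

View pics/w19b.png

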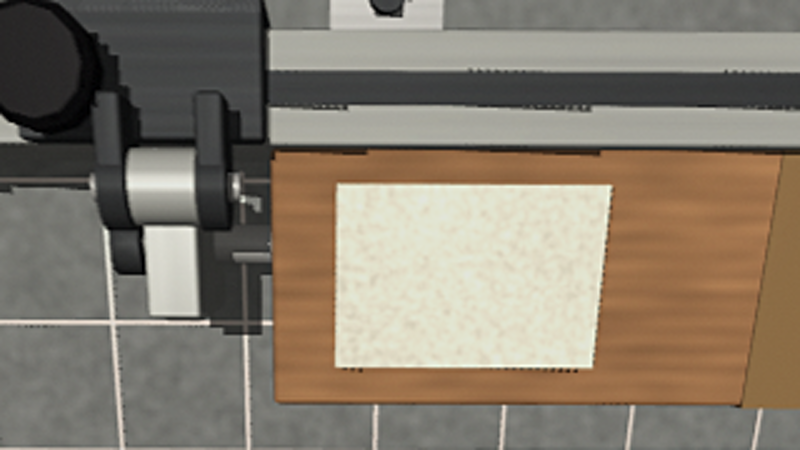

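View pics/t19b.png

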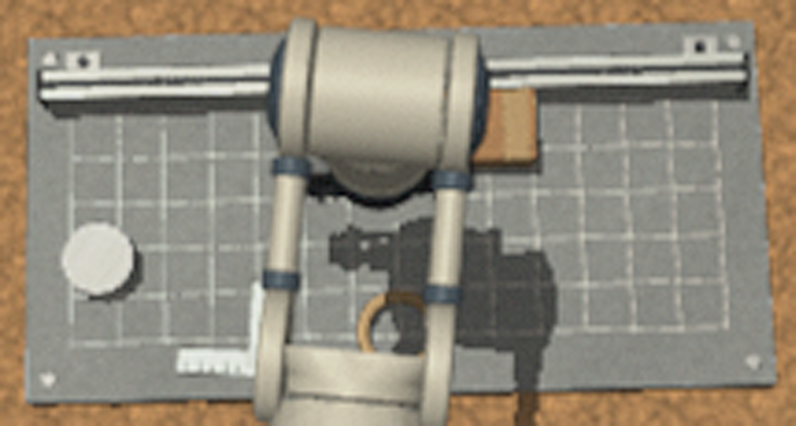

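```bash
python3 - <<'E'
from h import *
d=load("pics/w19");q=np.load("q.npy")[:3]
A=lambda u,v:((u+.5)/2.5+190-.5,(v+.5)/2.5-.5)
for n,p,z in(("corner",(274,152),.058),("corner robot",(275,403),.058),("far edge",(778,155),.058),("pin+y",(92,187),.077),("pin-y",(242,187),.077)):print(n,np.round(inv(atz(d,A(*p),z),q)*1e3,1))
print(manip.finish_job())
E
```

```text
corner [ 0.  29.1 58. ]
corner robot [-60.2  29.7  58. ]
far edge [ -0.1 -90.2  58. ]
pin+y [-8.9 67.7 77. ]
pin-y [-8.7 35.1 77. ]
the job is handed in; nothing more can be done
None
```

I flipped the flag down until it reached its end stop (about 15 N). I then pushed the carton square onto the fence with both fingers and slid it along to the adjusting screw. I pressed it there for over 2 s. The first 1 s or so was at about 7.4 N and the rest at about 7.8 N, against 1.6 N of sliding friction. That puts roughly 5.8 to 6.2 N on the stop, worked out rather than measured there. The wrist did not move while pressing, so the stop showed no sign of slipping. I finished with a light squaring push towards the fence and handed the job in at about 24 s.

**Last checks:**
- **Carton:** its fence-side edge measured 0.0 and -0.1 mm from the fence line, with its end at about +29 to +30 mm along the fence.
- **Stop:** its pin measured 35 to 68 mm along the fence, the same as before the press to within about 1 mm.
- **Flag and screw:** the flag is down. The screw met the carton's end in the picture taken after the press.
- **Other things:** the scale and the tin look unmoved in the last pictures. The arm hides part of the tape roll in the last top view. I did not re-check the things on the table beside the stand after the job.

**Disagreement:** before the last squaring push, one view suggested the carton's stop end stood about 1 mm off the fence. The push met the fence at once at the expected position, and the last view shows the carton flush. I did not press against the screw again after that push, so that contact rests on the pictures.

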